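# Weigh the grinding balls and charge the mill jar

## Robot

A 6-joint arm with a two-finger parallel gripper is mounted at the origin on the work surface. World frame = base frame: x ahead of the robot, y to its left, z up, the work surface at z = 0. Lengths are in m, angles in rad, forces in N, time in s.
With the tool pointing down it reaches from about 0.25 to 0.8 m from the base axis. Payload 3.9 kg.
Tool frame: the origin (TCP) lies midway between the tips of the shut fingers; the grasp point (between the pads) lies 19 mm behind it; z points along the fingers, y is the line along which they close (so a half turn about z gives the same grasp; the last joint's range is limited). The gripper opens to 85 mm and grips with 20 to 120 N. Pads are 22 mm wide; open, the fingers measure 114 mm over their backs; the gripper's body (76 mm by 85 mm) begins 54 mm behind the grasp point. The pads swing forward as they close: fully open they stand 13 mm farther back than shut.
Start: joints at [-1.331, 0.26, -0.138, 1.173, 0, 1.571], TCP at [0.125, -0.51, 0.192] pointing down, gripper open.
Joint ranges: [-2.78, 2.78], [-0.83, 1.72], [-1.28, 1.37], [-1.9, 2.12], [-1.57, 1.48], [-3.14, 3.14]. Speed limits (rad/s): [2.57, 2.57, 3.14, 3.14, 3.14, 3.14].

## Interface

Orientations are given as a unit quaternion [x, y, z, w].
In Python, from bench import env gives the robot as it stands.
- The arm moves only by the tool send_rows, never from a script. Its argument "moves" is a list of rows, each a list of 3 entries, a list of its own where there are three numbers: the shift along the tool's x, y, z in units of 0.1 m (1.0 is 0.1 m), then the turn, a rotation vector about the tool's x, y, z in units of 90 degrees (1.0 is 90 degrees), then the opening in per cent of the stroke, from 0 (shut) to 100 (fully open). In form: [[[dx, dy, dz], [rx, ry, rz], grip], ...]. A call has 1 to 5 rows; each row is the pose to reach, as a shift and turn from the pose commanded when the call began, along the tool's axes at that moment; what a row does not reach only later rows make up. A row lasts 1/8 s, in which the tool goes at most 62.5 mm and 10.7 degrees, less where a joint would pass 70% of its speed; a pose out of reach is approached as far as the arm can. A call with a number of a shift or a turn outside -1 to 1 is refused whole. A call with a gripper value outside its range is refused whole. The fingers move at their own pace and stop on an object; "force" is the grip in N (left out, the last holds). Time passes only in rows, so rows that repeat a pose let the fingers close. It gives the time, the measured TCP pose, the force, the opening and the grip force at its end, in the units of the state.
- env.get_state(): the state, without advancing time (a new reading comes with each control period).
- env.grab_frame(name): name is "scene" or "top"; returns the picture (384x512x3 uint8, blue, green, red); there is no depth.
- env.camera_info(name): a dict with "mtx" (3x3 intrinsics, pixels), "extrinsics" (4x4, takes a point from camera to world coordinates). Camera axes: x right, y up, looking along -z (the intrinsics and any distortion apply to the point x, -y, -z); pixel columns grow to the right and rows downward; lengths in m; the calibration is good to about 2 mm. A picture is of the moment at which its call begins. camera_info takes no time and is no camera call.
- env.job_done(): hands the job in; it is judged then, once.
The state is a dict: "clock": time; "q": joint angles; "joint_vel": joint speeds; "joint_torque": joint torques, N m; "tool_pos": TCP position; "eef_rot": TCP orientation; "contact_force": force on the tool from outside, world axes, zero at the start; "torque": the same for the moment, N m; "opening": finger opening in m; "gripper_force": force on a finger pad.
Only numpy, scipy, OpenCV 4.12 (cv2) and the standard library are available. Lean on these libraries where they do the work, as an engineer would, in place of code of your own. Each camera call takes 0.05 s, during which the arm holds its last target. There are 200 camera calls.

## Task

Weigh the loaded scoop where it stands: set weights from the tray on the empty pan of the balance until the beam floats level, needle on the black band, and let it settle untouched. Then set the funnel in the mouth of the mill jar and pour all the balls from the scoop through it into the jar, leaving the funnel there. Finally put the empty scoop back on its pan as it stood and all the weights back in their tray, so that the balance floats level again, and leave everything else on the table where it is.

Things in the scene. Friction and masses are not known exactly. Their poses are not given: they have to be found in the camera images.
- beam (a joint): tilt of the balance beam (rad): 0 = level, red needle upright on the black band; positive = scoop's pan down, negative = weights' pan down; stops at +0.12 and -0.12. Sprung and damped: 10 g of difference tilts it by about 0.0127, so 95 g and more hold it on a stop; settles in 1.5 s. Level means within 0.04 (needle in the band, about 30 g). Tared: with the empty scoop and no weights it is level.
- balance: trip balance, fixed: grey base 130 (x) x 380 (y) x 38 high; beam along y; round steel pans 158 across with a 5 high rim at y = +125 (scoop's) and -125 (weights'); between them the needle and its white plate, 56 wide, up to 162 high. Origin under the base's centre. The pans stay horizontal, rise and fall by up to 15; where on a pan a thing stands does not matter.
- load_pan_top (a point): centre of the upper face of the scoop's pan (92 above the table when level), at the balance's +y end; rises and falls with the pan
- weight_pan_top (a point): centre of the upper face of the weights' pan (92 above the table when level; a brass tare drum below it), at the balance's -y end; rises and falls with the pan
- scoop: aluminium scoop, 160 g, open on top: flat floor 82 wide, x = -50 to +45, then a ramp rising to the open lip at x = +85, z = 16, 72 wide. Back and side walls 42 high. Handle: level bar 14 wide, z = 18 to 40, from the back wall to x = -142. Origin: centre of the underside; x to the nose, z up. Starts loaded on its pan, handle towards the robot. Lip lowered 45 to 60 degrees: the balls roll out.
- tray: shallow square wooden tray for the weights, fixed, 180 x 180 outside, walls 6 thick and 18 high, floor 6 thick. Origin under its centre, axes along its sides.
- w200a: weight of 200 g: plain metal hexagonal block 46 across the flats and 36 tall with a round knob on top 22 in diameter and 26 tall (62 tall in all). Origin: centre of the underside, z up through the knob.
- w200b: second weight of 200 g, the same as the first
- w100: weight of 100 g: hexagonal, 36 across the flats and 29 tall, knob 18 in diameter and 20 tall (49 in all). Origin as above.
- w50: weight of 50 g: hexagonal, 28 across the flats and 22 tall, knob 16 in diameter and 18 tall (40 in all). Origin as above.
- jar: white porcelain mill jar, fixed on the table, upright, straight, 120 in diameter and 120 tall, walls 12 thick, so its mouth is 96 wide; inner floor 10 above the table. Origin: centre of the underside.
- funnel: white wide-mouthed funnel, 130 g: spout 76 to 78 outside, 72 inside; above it a cone to the rim, 170 across, 90 above the spout's end. Three ribs under the cone, 30 above the spout's end, seat it flat on a jar's rim (origin then 90 above the table). Level bar handle 14 wide, z = 72 to 88, sticks out along -x, x = -83 to -145. Origin: centre of the spout's lower end, z up. Starts in the stand.
- stand: square wooden frame standing on the table, fixed, in which the funnel is kept: 120 outside, 92 inside, 55 tall. Origin: centre of the underside.
- ball1_center (a point): centre of a white ceramic grinding ball, 32 in diameter, about 85 g when new (worn ones less, 72 to 90 g); lies in the scoop at the start. Three to six balls are present.
- ball2_center (a point): centre of another such ball (may be absent)
- ball3_center (a point): centre of another such ball (may be absent)
- ball4_center (a point): centre of another such ball (may be absent)
- ball5_center (a point): centre of another such ball (may be absent)
- ball6_center (a point): centre of another such ball (may be absent)
- sponge: yellow sponge, 95 x 65 x 35; not part of the job. Origin: centre of its underside
Things that resemble listed ones, but are neither listed nor needed, are in the scene too. Leave any brown or purple look-alike of the w200a alone.

How it is judged:
On the way, in this order (a step that is already met when the one before it is completed fails the run):
1. the loaded scoop stands on its pan, all its balls in it, and the beam floats level (within 0.04 rad) against the weights for half a second, untouched by the robot (value of joint beam between -0.04 and 0.04 rad and velocity of joint beam between -0.03 and 0.03 rad/s and horizontal distance between scoop and load_pan_top below 0.05 m and angle between scoop's own z axis and vertical below 0.12 rad and z of scoop in the frame of load_pan_top between -0.006 and 0.006 m and x of ball1_center in the frame of scoop between -0.055 and 0.095 m and y of ball1_center in the frame of scoop between -0.042 and 0.042 m and z of ball1_center in the frame of scoop between 0 and 0.06 m and x of ball2_center in the frame of scoop between -0.055 and 0.095 m and y of ball2_center in the frame of scoop between -0.042 and 0.042 m and z of ball2_center in the frame of scoop between 0 and 0.06 m and x of ball3_center in the frame of scoop between -0.055 and 0.095 m and y of ball3_center in the frame of scoop between -0.042 and 0.042 m and z of ball3_center in the frame of scoop between 0 and 0.06 m and x of ball4_center in the frame of scoop between -0.055 and 0.095 m and y of ball4_center in the frame of scoop between -0.042 and 0.042 m and z of ball4_center in the frame of scoop between 0 and 0.06 m and x of ball5_center in the frame of scoop between -0.055 and 0.095 m and y of ball5_center in the frame of scoop between -0.042 and 0.042 m and z of ball5_center in the frame of scoop between 0 and 0.06 m and x of ball6_center in the frame of scoop between -0.055 and 0.095 m and y of ball6_center in the frame of scoop between -0.042 and 0.042 m and z of ball6_center in the frame of scoop between 0 and 0.06 m and contact force between each of the arm, the fingers and balance below 0.3 N and contact force between the fingers and w200a below 0.3 N and contact force between the fingers and w200b below 0.3 N and contact force between the fingers and w100 below 0.3 N and contact force between the fingers and w50 below 0.3 N and contact force between the fingers and scoop below 0.3 N and contact force between the fingers and ball1 below 0.3 N and contact force between the fingers and ball2 below 0.3 N and contact force between the fingers and ball3 below 0.3 N and contact force between the fingers and ball4 below 0.3 N and contact force between the fingers and ball5 below 0.3 N and contact force between the fingers and ball6 below 0.3 N), for 0.5 s.
2. all the balls lie in the jar while the funnel stands in its mouth (horizontal distance between each of ball1_center, ball2_center, ball3_center, ball4_center, ball5_center, ball6_center and jar below 0.055 m and z of each of ball1_center, ball2_center, ball3_center, ball4_center, ball5_center, ball6_center in the frame of jar below 0.08 m and horizontal distance between funnel and jar below 0.012 m and angle between funnel's own z axis and vertical below 0.15 rad and z of funnel in the frame of jar between 0.078 and 0.102 m), for 0.2 s.
At the end, for the whole second after the job is handed in: every ball is in the jar; the funnel stands upright in its mouth (within 12 mm of axis and seated height); the empty scoop stands flat on its pan within 50 mm of the centre; all four weights rest inside the tray; the beam floats level within 0.04 rad, at rest (all of step 2 and horizontal distance between scoop and load_pan_top below 0.05 m and angle between scoop's own z axis and vertical below 0.12 rad and z of scoop in the frame of load_pan_top between -0.006 and 0.006 m and x of w200a in the frame of tray between -0.085 and 0.085 m and y of w200a in the frame of tray between -0.085 and 0.085 m and z of w200a in the frame of tray between -0.015 and 0.055 m and linear speed of each of w200a, w200b, w100, w50 below 0.03 m/s and x of w200b in the frame of tray between -0.085 and 0.085 m and y of w200b in the frame of tray between -0.085 and 0.085 m and z of w200b in the frame of tray between -0.015 and 0.055 m and x of w100 in the frame of tray between -0.085 and 0.085 m and y of w100 in the frame of tray between -0.085 and 0.085 m and z of w100 in the frame of tray between -0.015 and 0.055 m and x of w50 in the frame of tray between -0.085 and 0.085 m and y of w50 in the frame of tray between -0.085 and 0.085 m and z of w50 in the frame of tray between -0.015 and 0.055 m and value of joint beam between -0.04 and 0.04 rad and velocity of joint beam between -0.03 and 0.03 rad/s); the robot touches nothing.
It fails at once if the sponge is moved by more than 5 cm (distance of sponge from where it was at the start of the episode above 0.05 m).
Of ball1, ball2, ball3, ball4, ball5, ball6 only 3 to 6 are there at a start; the rules pass over those that are not, and their reading is None.
At some moment in a run one of w200a, w200b, w100, w50 may be knocked a few centimetres aside while the robot is not near it.
It also fails if it takes over 210 s, if anything falls off the work surface, if the arm or the gripper's body presses on something with over 40 N, if the wrist force passes 120 N, or if a joint passes its speed limit or range.

## Working session

There is one attempt and no reset: what is moved stays moved. The work goes in short steps, Python scripts to look and compute and a tool call to move; the robot and the scene stay as the last step left them, time stands still between calls to the robot, and variables do not carry over. Pictures are saved under pics/ and viewed, at most 14 in all, crops included, and the job is handed in when it is done.

Besides the shell and the picture viewer there is one more tool, called after ">>>" in YAML: its name, and indented under it one key for each argument. send_rows: Moves the arm, as the interface text tells. Its arguments: {"type":"object","properties":{"moves":{"type":"array"},"force":{"type":"number"}},"required":["moves"]}

```bash
mkdir -p pics; ls
python3 - <<'E'
from bench import env
import cv2
for n in("scene","top"):
    im=env.grab_frame(n); cv2.imwrite(f"pics/{n}0.png",im)
    c=env.camera_info(n); print(n,c)
print(env.get_state())
E
```

```text
pics
scene {'mtx': array([[370.24705612,   0.        , 259.09772773],
       [  0.        , 370.24705612, 193.0972781 ],
       [  0.        ,   0.        ,   1.        ]]), 'extrinsics': array([[-8.18437317e-01, -4.97045008e-01,  2.88282186e-01,
         8.11897157e-01],
       [ 5.74595816e-01, -7.07905938e-01,  4.10741805e-01,
         3.51429541e-01],
       [-8.04924430e-05,  5.01812158e-01,  8.64976619e-01,
         1.01296308e+00],
       [ 0.00000000e+00,  0.00000000e+00,  0.00000000e+00,
         1.00000000e+00]])}
top {'mtx': array([[428.89389503,   0.        , 259.04417498],
       [  0.        , 428.89389503, 187.40636491],
       [  0.        ,   0.        ,   1.        ]]), 'extrinsics': array([[ 0.0098304 ,  0.99476899, -0.10167608,  0.33918995],
       [-0.99989507,  0.00869693, -0.01158518, -0.09431315],
       [-0.01064031,  0.1017793 ,  0.9947501 ,  1.46622002],
       [ 0.        ,  0.        ,  0.        ,  1.        ]])}
{'clock': 0.1, 'q': array([-1.33098057e+00,  2.60648191e-01, -1.39243882e-01,  1.17270433e+00,
       -1.66701652e-05,  1.57081095e+00]), 'joint_vel': array([-0.00033501, -0.00042846,  0.00230693,  0.0006896 ,  0.0003081 ,
       -0.00053713]), 'joint_torque': array([-7.49191313e-04, -4.06508446e+01,  2.54527885e+01,  1.01516119e-02,
       -3.53761573e-05,  8.49460832e-06]), 'tool_pos': array([ 0.12453108, -0.50931018,  0.1912311 ]), 'eef_rot': array([ 9.92820131e-01,  1.19613446e-01, -1.15944950e-04, -8.92577316e-04]), 'contact_force': array([ 0.24942298,  0.0025293 , -0.86013697]), 'torque': array([-0.0015166 ,  0.0144227 ,  0.00795861]), 'gripper_force': 0.0, 'opening': 0.08528359032989631}
```

View pics/scene0.png

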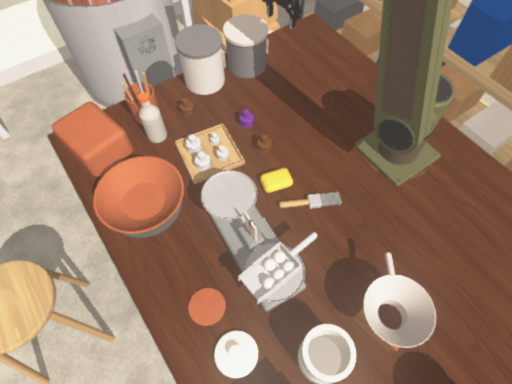

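View pics/top0.png

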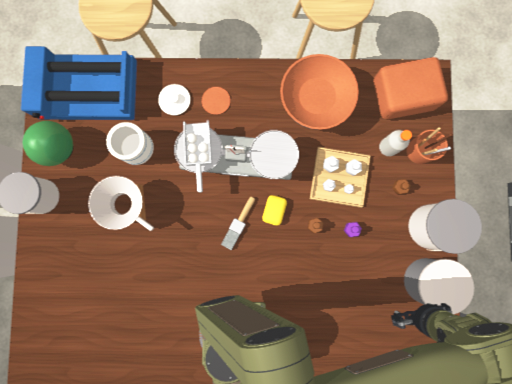

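The scene view shows tray (210,150) with four steel weights, brown/purple look-alikes at (265,142), (186,104), (247,118), the balance (250,240), scoop with balls (272,268), jar (328,353), and funnel (398,312). In the top view the jar is at (130,143), the funnel at (116,203), and the tray at (341,177). I'll enlarge the top view and compute positions.

```bash
cat > h.py <<'E'
from bench import env
import cv2, numpy as np
from scipy.spatial.transform import Rotation as R
CI={n:env.camera_info(n) for n in("scene","top")}
def ray(n,u,v):
    c=CI[n]; K=c["mtx"]; E=np.array(c["extrinsics"])
    d=np.linalg.solve(K,[u,v,1.]); d=np.array([d[0],-d[1],-d[2]])
    return E[:3,3],E[:3,:3]@d
def onz(n,u,v,z):
    o,d=ray(n,u,v); return o+d*(z-o[2])/d[2]
def proj(n,p):
    c=CI[n];E=c["extrinsics"]; q=E[:3,:3].T@(np.array(p)-E[:3,3]); q=np.array([q[0],-q[1],-q[2]]); q=c["mtx"]@q; return q[:2]/q[2]
def tri(a,b):
    (o1,d1),(o2,d2)=ray("top",*a),ray("scene",*b)
    A=np.stack([d1,-d2],1); s=np.linalg.lstsq(A,o2-o1,rcond=None)[0]
    p,q=o1+d1*s[0],o2+d2*s[1]; return (p+q)/2,np.linalg.norm(p-q)
def st():
    s=env.get_state(); print(round(s["clock"],2),s["tool_pos"].round(4),s["eef_rot"].round(3),"q",s["q"].round(3),"F",s["contact_force"].round(1),"op",round(s["opening"],4),"gf",s["gripper_force"])
    return s
def go(p,rot=None,s=None):
    "shift (units .1 m) and turn (units 90deg) in the tool frame to reach p (world) with rot"
    s=s or env.get_state(); Rt=R.from_quat(s["eef_rot"])
    d=Rt.inv().apply(np.array(p)-s["tool_pos"])/.1
    r=(Rt.inv()*rot).as_rotvec()/(np.pi/2) if rot is not None else np.zeros(3)
    return d.round(3),r.round(3)
def down(yaw):
    "tool down, tool y (closing line) at angle yaw in world xy"
    y=np.array([np.cos(yaw),np.sin(yaw),0]); z=np.array([0,0,-1.]); return R.from_matrix(np.stack([np.cross(y,z),y,z],1))
E
python3 - <<'E'
from h import *
t=cv2.imread("pics/top0.png"); s=cv2.imread("pics/scene0.png")
cv2.imwrite("pics/t1.png",cv2.resize(t[85:245,75:385],None,fx=2.58,fy=2.58,interpolation=cv2.INTER_CUBIC))
cv2.imwrite("pics/s1.png",cv2.resize(s[115:315,165:325],None,fx=3,fy=3,interpolation=cv2.INTER_CUBIC))
E
```

```text
(no output)
```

View pics/t1.png

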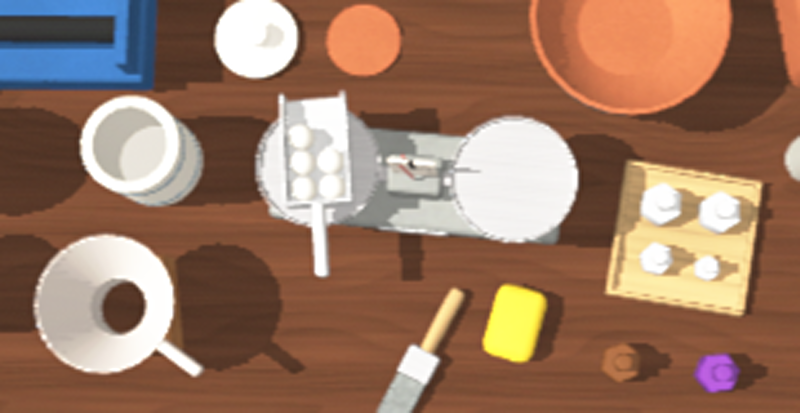

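View pics/s1.png

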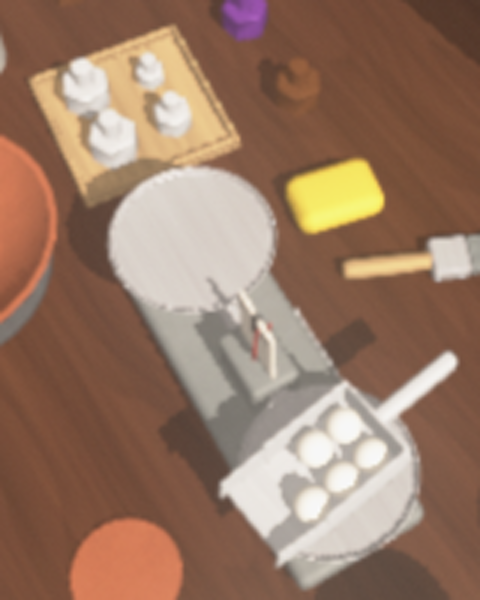

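The crops show five balls in the scoop (top crop 302,136 to 333,187; the scene crop agrees). The steel hexagonal weights in the tray are at crop (661,203) and (720,212) for the 200s, (657,258) for w100 and (708,267) for w50. The brown (622,362) and purple (717,373) ones are look-alikes outside the tray, so I leave them alone. Next I measure.

Run:
```python
from h import *
ims={n:cv2.imread(f"pics/{n}0.png") for n in("top","scene")}
c=lambda u,v:(75+(u+.5)/2.58-.5,85+(v+.5)/2.58-.5)   # crop->top px
s=lambda u,v:(165+(u+.5)/3-.5,115+(v+.5)/3-.5)
print("tray corners z.018",[onz("top",*c(*p),.018)[:2].round(4) for p in[(631,161),(763,184),(743,315),(607,292)]])
print("balance base"); 
for k,a,b in[("w200l",(663,188),(115,116)),("w200r",(723,197),(85,66)),("w100",(658,249),(172,95)),("w50",(709,260),(148,55))]:
    p,e=tri(c(*a),s(*b)); print(k,p.round(4),round(e,4))
print("jar",onz("top",*c(131,146),.12).round(4)); print("pan w",onz("top",*c(516,180),.112).round(4))
print("handle end",onz("top",*c(321,272),.115),"root",onz("top",*c(318,205),.115))
print("lip corners",onz("top",*c(281,95),.10),onz("top",*c(344,93),.10))
# white masks
for n,roi in(("top",(60,120,240,260)),("scene",(290,240,450,384))):
    im=ims[n]; h=cv2.cvtColor(im,cv2.COLOR_BGR2HSV); m=((h[...,2]>150)&(h[...,1]<60)).astype(np.uint8)
    k=cv2.connectedComponentsWithStats(m)
    for i in range(1,k[0]):
        if k[2][i,4]>60: print(n,k[2][i],k[3][i].round(1))
```

```text
tray corners z.018 [array([ 0.6277, -0.2822]), array([ 0.5982, -0.4563]), array([ 0.4246, -0.4274]), array([ 0.4531, -0.25  ])]
balance base
w200l [ 0.5714 -0.3065  0.0931] 0.0183
w200r [ 0.5621 -0.383   0.0888] 0.0161
w100 [ 0.5001 -0.3053  0.0743] 0.0095
w50 [ 0.4886 -0.3721  0.0648] 0.0073
jar [0.6215 0.3504 0.12  ]
pan w [ 0.584  -0.1275  0.112 ]
handle end [0.46699426 0.11131326 0.115     ] root [0.55015786 0.11703112 0.115     ]
lip corners [0.69257597 0.1696179  0.1       ] [0.69571816 0.08997302 0.1       ]
top [   0    0  103  119 5850] [37.1 39. ]
top [ 144    0  166   59 6621] [227.7  25.6]
top [  356     0   156   314 21057] [457.  124.4]
top [ 302   25   54   34 1215] [330.   42.6]
top [232  33  14  17 129] [240.2  40.5]
top [102  34  53  24 708] [128.8  47.3]
top [158  84  33  31 801] [173.9  99.1]
top [ 174  120  125   73 4759] [235.4 152.6]
top [ 106  122   47   43 1474] [128.8 143.2]
top [   0  126   58  152 3867] [ 17.3 197. ]
top [379 130  30  26 460] [392.4 143.4]
top [323 156  16  16 202] [330.7 163.6]
top [346 159  16  17 204] [353.4 166.9]
top [  88  176   66  
[... 376 characters left out ...]
[ 223   15   50   32 1142] [245.3  30.2]
scene [448  17  15  14  75] [454.4  24.3]
scene [ 459   93   53   61 1816] [489.6 125.2]
scene [140 102  27  41 712] [152.8 122.6]
scene [210 132  10  13  90] [214.5 138.5]
scene [186 134  25  38 501] [197.8 152.8]
scene [216 145  13  16 152] [222.1 152.8]
scene [ 201  170  117  141 6639] [254.7 239. ]
scene [308 192  34  17 388] [323.  199.4]
scene [ 363  252   73   96 3751] [400.1 308.1]
scene [ 61 258  16  20  91] [ 68.4 268.1]
scene [  53  279   50   52 1099] [ 72.4 304.5]
scene [ 299  324   57   60 2763] [326.8 354.2]
scene [ 214  330   44   49 1688] [235.8 354. ]
scene [  7 340  34  33 474] [ 26.3 356. ]
scene [  0 362  40  22 468] [ 13.4 376. ]
```

Run:
```python
from h import *
for k,a,z in[("w200l",(330.7,163.6),.032),("w200r",(353.4,166.9),.032),("w100",(328.8,184.8),.026),("w50",(348.5,188.5),.021)]:
    p=onz("top",*a,z); print(k,p.round(4),"scene",proj("scene",p).round(1))
print(proj("top",env.get_state()["tool_pos"]))
for q in[(.6277,-.2822,.018),(.5982,-.4563,.018),(.4246,-.4274,.018),(.4531,-.25,.018)]: print(proj("scene",q).round(1))
j=[.6215,.3504,.12]; print("jar sc",proj("scene",j).round(1))
```

```text
w200l [ 0.5687 -0.3186  0.032 ] scene [201.5 161.2]
w200r [ 0.558  -0.3949  0.032 ] scene [192.5 144.2]
w100 [ 0.4973 -0.3127  0.026 ] scene [221.4 153.2]
w50 [ 0.4858 -0.3798  0.021 ] scene [213.8 139.3]
[406.33424503 307.23667112]
[191.8 180.2]
[173.7 140.3]
[221.7 123. ]
[243.2 161.1]
jar sc [328.6 350.9]
```

>>> send_rows:
  moves:
    - [[0, 0, 0], [0, 0, 0.076], 53]
    - [[0, 0, 0], [0, 0, 0.152], 53]
  force: 40

```text
clock: 0.35
tool_pos: [0.1246, -0.5095, 0.1915]
eef_rot: [1.0, -0.001, -0.0, -0.001]
contact_force: [0.7, -0.5, -0.9]
opening: 0.0517
gripper_force: 0.0
```

>>> send_rows:
  moves:
    - [[0.5, -0.2, 0], [0, 0, 0], 53]
    - [[1, -0.45, 0], [0, 0, 0], 53]

```text
clock: 0.6
tool_pos: [0.2252, -0.4646, 0.1915]
eef_rot: [1.0, -0.001, -0.0, -0.0]
contact_force: [0.5, -0.5, -0.4]
opening: 0.0454
gripper_force: 0.0
```

>>> send_rows:
  moves:
    - [[0.5, -0.2, 0], [0, 0, 0], 53]
    - [[1, -0.45, 0], [0, 0, 0], 53]

```text
clock: 0.85
tool_pos: [0.3259, -0.4189, 0.1916]
eef_rot: [1.0, 0.0, -0.0, -0.0]
contact_force: [0.5, -0.3, 0.1]
opening: 0.0451
gripper_force: 0.0
```

>>> send_rows:
  moves:
    - [[0.5, -0.2, 0], [0, 0, 0], 53]
    - [[1, -0.45, 0], [0, 0, 0], 53]

```text
clock: 1.1
tool_pos: [0.4259, -0.3738, 0.1916]
eef_rot: [1.0, 0.0, -0.0, -0.0]
contact_force: [1.3, -1.1, -0.5]
opening: 0.0452
gripper_force: 0.0
```

>>> send_rows:
  moves:
    - [[0.5, -0.2, 0], [0, 0, 0], 53]
    - [[1, -0.45, 0], [0, 0, 0], 53]
    - [[1, -0.45, 0.5], [0, 0, 0], 53]
    - [[1, -0.45, 0.5], [0, 0, 0], 53]

```text
clock: 1.6
tool_pos: [0.5211, -0.3266, 0.1373]
eef_rot: [1.0, 0.001, -0.005, -0.003]
contact_force: [-1.1, -0.1, 0.8]
opening: 0.0451
gripper_force: 0.0
```

Run:
```python
from h import *
st(); print(go((.569,-.3185,.15),down(-np.pi/2)))
```

```text
1.6 [ 0.5211 -0.3266  0.1373] [ 1.     0.001 -0.005 -0.003] q [-0.56   0.448  0.004  1.137 -0.     2.58 ] F [-1.1 -0.1  0.8] op 0.0451 gf 0.0
(array([ 0.478, -0.08 , -0.131]), array([-0.004,  0.006,  0.001]))
```

>>> send_rows:
  moves:
    - [[0, 0, 0], [0, 0, -0.11], 53]
    - [[0, 0, 0], [0, 0, -0.22], 53]
    - [[0, 0, 0], [0, 0, -0.33], 53]
    - [[0, 0, 0], [0, 0, -0.44], 53]
    - [[0, 0, 0], [0, 0, -0.55], 53]

```text
clock: 2.22
tool_pos: [0.5243, -0.3306, 0.1441]
eef_rot: [0.907, 0.421, 0.0, 0.001]
contact_force: [-0.7, -0.2, 1.0]
opening: 0.0454
gripper_force: 0.0
```

>>> send_rows:
  moves:
    - [[0, 0, 0], [0, 0, -0.11], 53]
    - [[0, 0, 0], [0, 0, -0.22], 53]
    - [[0, 0, 0], [0, 0, -0.33], 53]
    - [[0, 0, 0], [0, 0, -0.44], 53]
    - [[0, 0, 0], [0, 0, -0.55], 53]

```text
clock: 2.85
tool_pos: [0.5243, -0.3307, 0.1441]
eef_rot: [0.647, 0.762, 0.0, 0.001]
contact_force: [-0.4, 0.7, -0.3]
opening: 0.0452
gripper_force: 0.0
```

>>> send_rows:
  moves:
    - [[0, 0, 0], [0, 0, -0.11], 53]
    - [[0, 0, 0], [0, 0, -0.22], 53]
    - [[0, 0, 0], [0, 0, -0.33], 53]
    - [[0, 0, 0], [0, 0, -0.44], 53]
    - [[0, 0, 0], [0, 0, -0.55], 53]

```text
clock: 3.48
tool_pos: [0.5243, -0.3307, 0.1441]
eef_rot: [0.269, 0.963, -0.0, 0.001]
contact_force: [-0.4, -0.2, 0.8]
opening: 0.0453
gripper_force: 0.0
```

>>> send_rows:
  moves:
    - [[0, 0, 0], [0, 0, -0.11], 53]
    - [[0, 0, 0], [0, 0, -0.22], 53]
    - [[0, 0, 0], [0, 0, -0.35], 53]
    - [[0, 0, 0], [0, 0, -0.35], 53]

```text
clock: 3.98
tool_pos: [0.5244, -0.3305, 0.1438]
eef_rot: [0.001, 1.0, -0.0, 0.001]
contact_force: [0.4, -0.4, -0.4]
opening: 0.045
gripper_force: 0.0
```

Run:
```python
from h import *
st(); print(go((.569,-.3185,.12),down(np.pi/2)))
```

```text
3.98 [ 0.5244 -0.3305  0.1438] [ 0.001  1.    -0.     0.001] q [-0.562  0.443  0.012  1.138 -0.    -0.561] F [ 0.4 -0.4 -0.4] op 0.045 gf 0.0
(array([-0.445,  0.121,  0.238]), array([-0.001,  0.001, -0.001]))
```

>>> send_rows:
  moves:
    - [[-0.445, 0.12, 0], [0, 0, 0], 53]
    - [[-0.445, 0.12, 0], [0, 0, 0], 53]
    - [[-0.445, 0.12, 0.5], [0, 0, 0], 53]
    - [[-0.445, 0.12, 0.98], [0, 0, 0], 53]
    - [[-0.445, 0.12, 0.98], [0, 0, 0], 53]

```text
clock: 4.6
tool_pos: [0.5646, -0.3159, 0.0406]
eef_rot: [0.001, 1.0, 0.002, -0.004]
contact_force: [0.3, 0.2, 0.4]
opening: 0.0452
gripper_force: 0.0
```

>>> send_rows:
  moves:
    - [[0, 0, 0], [0, 0, 0], 15]
    - [[0, 0, 0], [0, 0, 0], 15]
    - [[0, 0, 0], [0, 0, 0], 15]
    - [[0, 0, 0], [0, 0, 0], 15]

```text
clock: 5.1
tool_pos: [0.5696, -0.3179, 0.045]
eef_rot: [-0.0, 1.0, -0.0, 0.001]
contact_force: [-0.7, -0.2, 0.9]
opening: 0.013
gripper_force: 0.0
```

Run:
```python
from h import *
st()
im=env.grab_frame("scene"); cv2.imwrite("pics/g1.png",cv2.resize(im[100:320,150:370],None,fx=2.7,fy=2.7,interpolation=cv2.INTER_CUBIC))
```

```text
5.1 [ 0.5696 -0.3179  0.045 ] [-0.     1.    -0.     0.001] q [-0.509  0.56  -0.055  0.954 -0.    -0.51 ] F [-0.7 -0.2  0.9] op 0.013 gf 0.0
```

View pics/g1.png

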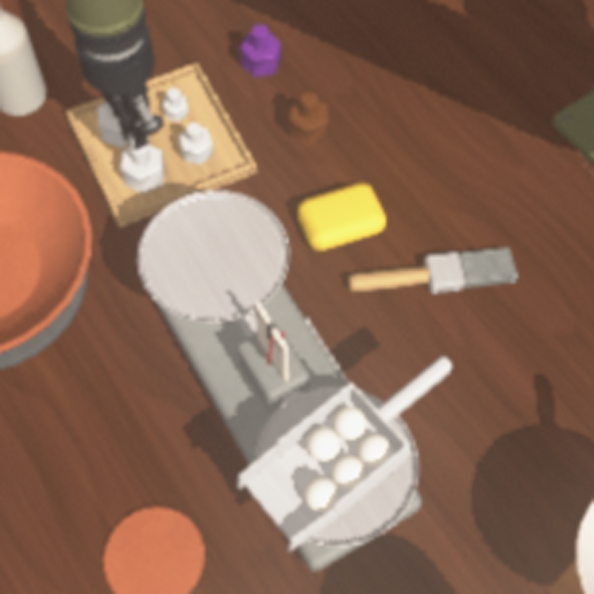

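Run:
```python
from h import *
print("base",proj("scene",(0,0,0)),proj("top",(0,0,0)))
p=np.array([ 0.5696,-0.3179,0.045]); print("tcp",proj("scene",p),proj("top",p)); print(onz("scene",203.7,147.4,.045))
im=env.grab_frame("top"); cv2.imwrite("pics/g2.png",cv2.resize(im[130:384,200:500],None,fx=2.3,fy=2.3,interpolation=cv2.INTER_CUBIC))
```

```text
base [395.62864496 150.5975856 ] [234.35516376 333.61636514]
tcp [200.77123188 159.10599487] [331.07998238 162.70902124]
[ 0.53806664 -0.35262344  0.045     ]
```

View pics/g2.png

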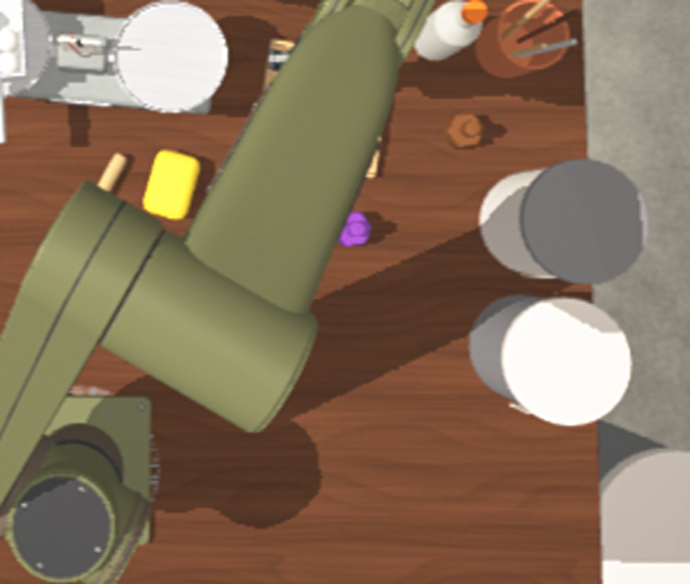

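Run:
```python
from h import *
im=env.grab_frame("scene")[85:185,160:260]
im=cv2.resize(im,None,fx=6,fy=6,interpolation=cv2.INTER_CUBIC)
for z,c in((.045,(0,0,255)),(.15,(0,255,0))):
    u=(proj("scene",(.5696,-.3179,z))-[160,85])*6; cv2.circle(im,tuple(int(a) for a in u),4,c,2)
cv2.imwrite("pics/g3.png",im); st()
```

```text
5.25 [ 0.5691 -0.3175  0.0443] [-0.001  1.    -0.     0.   ] q [-0.509  0.561 -0.056  0.954  0.    -0.51 ] F [ 0.3 -0.6  0.4] op 0.0129 gf 0.0
```

View pics/g3.png

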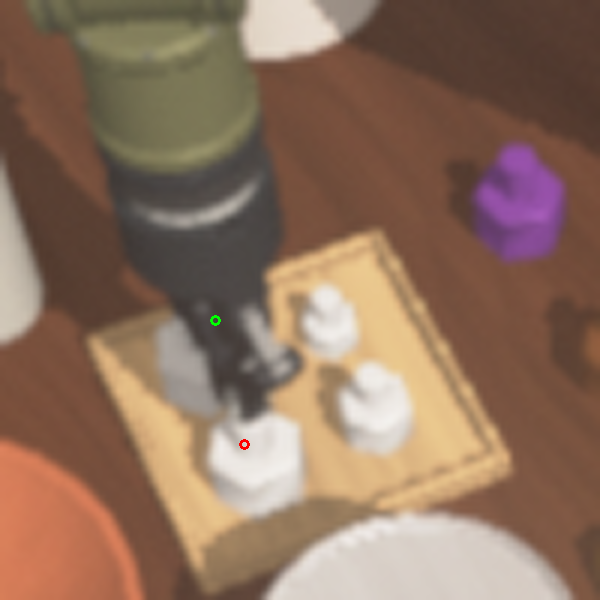

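>>> send_rows:
  moves:
    - [[0, 0, 0.04], [0, 0, 0], 15]
    - [[0, 0, 0.04], [0, 0, 0], 15]

```text
clock: 5.5
tool_pos: [0.5685, -0.3172, 0.0393]
eef_rot: [-0.001, 1.0, 0.0, -0.001]
contact_force: [-0.2, -0.6, -0.4]
opening: 0.0131
gripper_force: 0.0
```

>>> send_rows:
  moves:
    - [[0, 0, 0.04], [0, 0, 0], 15]
    - [[0, 0, 0.04], [0, 0, 0], 15]

```text
clock: 5.75
tool_pos: [0.5686, -0.3173, 0.0354]
eef_rot: [-0.0, 1.0, 0.0, -0.0]
contact_force: [-0.5, -0.4, -0.3]
opening: 0.0128
gripper_force: 0.0
```

>>> send_rows:
  moves:
    - [[0, 0, -0.5], [0, 0, 0], 15]
    - [[0, 0, -1], [0, 0, 0], 15]
    - [[0, 0, -1], [0, 0, 0], 15]

```text
clock: 6.12
tool_pos: [0.5723, -0.3193, 0.1413]
eef_rot: [-0.001, 1.0, -0.002, 0.004]
contact_force: [0.4, -0.1, -0.5]
opening: 0.0126
gripper_force: 0.0
```

>>> send_rows:
  moves:
    - [[1, 0, -0.5], [0, 0, 0], 15]
    - [[1, 0, -1], [0, 0, 0], 15]
    - [[1, 0, -1], [0, 0, 0], 15]
    - [[1, 0, -1], [0, 0, 0], 15]

```text
clock: 6.62
tool_pos: [0.469, -0.3182, 0.2372]
eef_rot: [-0.0, 1.0, -0.001, 0.001]
contact_force: [0.2, -0.1, -0.4]
opening: 0.0131
gripper_force: 0.0
```

Run:
```python
from h import *
s=st(); out=[]
for n in("scene","top"):
    im=env.grab_frame(n); cv2.imwrite(f"pics/r_{n}.png",im)
    u=proj(n,s["tool_pos"]); print(n,u)
    x,y=int(u[0])-50,max(0,int(u[1])-65); c=cv2.resize(im[y:y+120,x:x+100],None,fx=4,fy=4,interpolation=cv2.INTER_CUBIC)
    cv2.circle(c,tuple(int(a) for a in (u-[x,y])*4),4,(0,0,255),2); out.append(c)
cv2.imwrite("pics/g4.png",np.hstack(out))
```

```text
6.62 [ 0.469  -0.3182  0.2372] [-0.     1.    -0.001  0.001] q [-0.596  0.317  0.06   1.311  0.    -0.596] F [ 0.2 -0.1 -0.4] op 0.0131 gf 0.0
scene [222.21307756 102.67863557]
top [341.8891406  186.65897219]
```

View pics/g4.png

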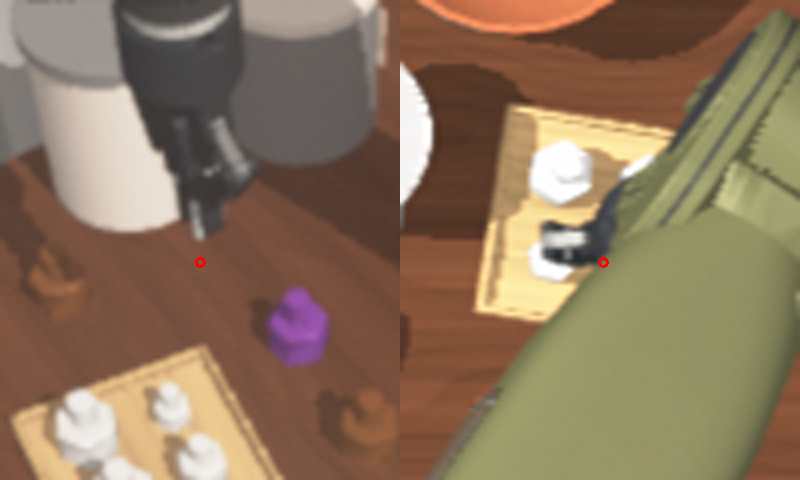

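Run:
```python
from h import *
for a in((331.7,182),(328,182),(334,182),(331.7,184)): print(tri(a,(222.75,96)))
```

```text
(array([ 0.47875361, -0.28231158,  0.29721303]), np.float64(0.008714204188730135))
(array([ 0.48022826, -0.27294139,  0.30511817]), np.float64(0.014905591968823418))
(array([ 0.47783267, -0.28817124,  0.2923069 ]), np.float64(0.004826967342841936))
(array([ 0.47540345, -0.28425487,  0.29320554]), np.float64(0.013007662311018164))
```

>>> send_rows:
  moves:
    - [[0.3, 0.35, 0], [0, 0, 0], 0]
    - [[0.65, 0.7, 0.3], [0, 0, 0], 0]
    - [[0.65, 0.7, 0.6], [0, 0, 0], 0]

```text
clock: 7.1
tool_pos: [0.4, -0.2441, 0.173]
eef_rot: [-0.001, 1.0, 0.002, -0.003]
contact_force: [0.8, 0.1, -1.0]
opening: 0.0001
gripper_force: 0.0
```

>>> send_rows:
  moves:
    - [[0.3, 0.35, 0.3], [0, 0, 0], 0]
    - [[0.65, 0.7, 0.6], [0, 0, 0], 0]
    - [[0.65, 0.7, 0.9], [0, 0, 0], 0]
    - [[0.65, 0.7, 1], [0, 0, 0], 0]
    - [[0.65, 0.7, 1], [0, 0, 0], 0]

```text
clock: 7.72
tool_pos: [0.3389, -0.1776, 0.0752]
eef_rot: [-0.001, 1.0, 0.001, -0.001]
contact_force: [0.5, 0.0, 0.4]
opening: 0.0001
gripper_force: 0.0
```

>>> send_rows:
  moves:
    - [[0, 0, 0.2], [0, 0, 0], 0]
    - [[0, 0, 0.3], [0, 0, 0], 0]
    - [[0, 0, 0.4], [0, 0, 0], 0]
    - [[0, 0, 0.4], [0, 0, 0], 0]

```text
clock: 8.22
tool_pos: [0.3386, -0.1777, 0.0357]
eef_rot: [-0.0, 1.0, 0.0, -0.0]
contact_force: [0.0, 0.6, -0.2]
opening: -0.0002
gripper_force: 0.0
```

Run:
```python
from h import *
s=st(); u=proj("scene",s["tool_pos"]); v=proj("top",s["tool_pos"]);print(u,v)
im=env.grab_frame("scene"); cv2.imwrite("pics/r2.png",im); t=env.grab_frame("top"); cv2.imwrite("pics/r2t.png",t)
o=[]
for a,w in((im,u),(t,v)):
    x,y=int(w[0])-40,int(w[1])-50; c=cv2.resize(a[y:y+75,x:x+80],None,fx=5,fy=5,interpolation=cv2.INTER_CUBIC); cv2.circle(c,tuple(int(k) for k in (w-[x,y])*5),4,(0,0,255),2); o.append(c)
cv2.imwrite("pics/g5.png",np.hstack(o))
```

```text
8.22 [ 0.3386 -0.1777  0.0357] [-0.  1.  0. -0.] q [-0.483  0.164 -0.725  0.682  0.    -0.484] F [ 0.   0.6 -0.2] op -0.0002 gf 0.0
[284.84363044 156.23878509] [288.77614263 231.70383122]
```

View pics/g5.png

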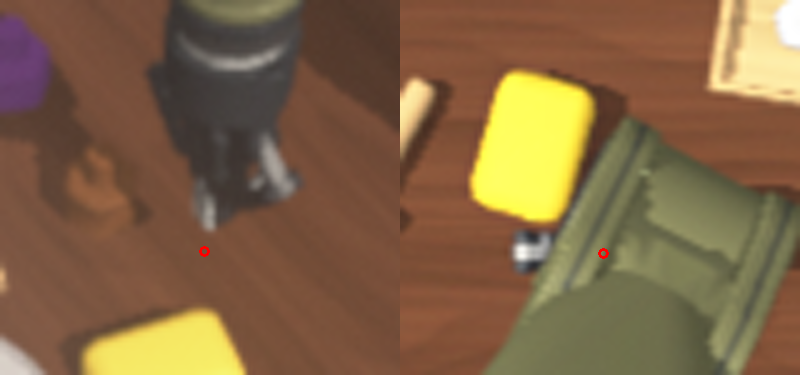

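Run:
```python
from h import *
print(tri((273.4,231),(302,143)),tri((273.4,231),(285.4,151)))
p=[.3386,-.1777,.0357]
print(proj("scene",p),[ (proj("scene",np.array(p)+d)-proj("scene",p)).round(1) for d in([.05,0,0],[0,.05,0],[0,0,.05])])
print([ (proj("top",np.array(p)+d)-proj("top",p)).round(1) for d in([.05,0,0],[0,.05,0],[0,0,.05])])
```

```text
(array([ 0.33679107, -0.11995307,  0.16589715]), np.float64(0.010413201462376547)) (array([ 0.35275869, -0.13642638,  0.11687592]), np.float64(0.03385300498754078))
[284.85165066 156.22307102] [array([-12.5,   7.3]), array([ 9.5, 10.5]), array([ 1. , -9.4])]
[array([  0. , -15.1]), array([-15.1,  -0.1]), array([0.9, 0. ])]
```

>>> send_rows:
  moves:
    - [[0, 0, 0.1], [0, 0, 0], 0]
    - [[0, 0, 0.2], [0, 0, 0], 0]
    - [[0, 0, 0.25], [0, 0, 0], 0]
    - [[0, 0, 0.29], [0, 0, 0], 0]
    - [[0, 0, 0.29], [0, 0, 0], 0]

```text
clock: 8.95
tool_pos: [0.3386, -0.1776, 0.0067]
eef_rot: [-0.001, 1.0, 0.0, -0.0]
contact_force: [-0.6, -0.3, 0.2]
opening: -0.0001
gripper_force: 0.0
```

>>> send_rows:
  moves:
    - [[0, 0, 0.03], [0, 0, 0], 0]
    - [[0, 0, 0.06], [0, 0, 0], 0]
    - [[0, 0, 0.06], [0, 0, 0], 0]

```text
clock: 9.32
tool_pos: [0.3386, -0.1777, 0.0008]
eef_rot: [-0.001, 1.0, 0.0, -0.0]
contact_force: [0.8, -0.8, -0.6]
opening: 0.0002
gripper_force: 0.0
```

>>> send_rows:
  moves:
    - [[0, 0, 0.03], [0, 0, 0], 0]
    - [[0, 0, 0.05], [0, 0, 0], 0]
    - [[0, 0, 0.05], [0, 0, 0], 0]

```text
clock: 9.7
tool_pos: [0.3387, -0.1776, -0.0042]
eef_rot: [-0.001, 1.0, 0.0, -0.0]
contact_force: [-0.2, -0.6, 0.3]
opening: 0.0
gripper_force: 0.0
```

>>> send_rows:
  moves:
    - [[0, 0, 0.03], [0, 0, 0], 0]
    - [[0, 0, 0.05], [0, 0, 0], 0]
    - [[0, 0, 0.05], [0, 0, 0], 0]

```text
clock: 10.07
tool_pos: [0.3387, -0.1776, -0.0092]
eef_rot: [-0.001, 1.0, 0.0, -0.0]
contact_force: [0.5, 0.5, 0.4]
opening: 0.0001
gripper_force: 0.0
```

>>> send_rows:
  moves:
    - [[0, 0, 0.03], [0, 0, 0], 0]
    - [[0, 0, 0.05], [0, 0, 0], 0]
    - [[0, 0, 0.05], [0, 0, 0], 0]

```text
clock: 10.45
tool_pos: [0.3386, -0.1776, -0.0142]
eef_rot: [-0.0, 1.0, 0.0, -0.0]
contact_force: [-0.7, -0.8, 0.1]
opening: -0.0001
gripper_force: 0.0
```

>>> send_rows:
  moves:
    - [[0, 0, 0.03], [0, 0, 0], 0]
    - [[0, 0, 0.05], [0, 0, 0], 0]
    - [[0, 0, 0.05], [0, 0, 0], 0]

```text
clock: 10.82
tool_pos: [0.3387, -0.1777, -0.0192]
eef_rot: [-0.001, 1.0, 0.0, -0.0]
contact_force: [0.1, -0.4, 0.3]
opening: -0.0002
gripper_force: 0.0
```

>>> send_rows:
  moves:
    - [[0, 0, 0.02], [0, 0, 0], 0]
    - [[0, 0, 0.03], [0, 0, 0], 0]
    - [[0, 0, 0.03], [0, 0, 0], 0]

```text
clock: 11.2
tool_pos: [0.3388, -0.1777, -0.0221]
eef_rot: [-0.001, 1.0, 0.0, -0.0]
contact_force: [0.0, -0.5, -0.9]
opening: -0.0001
gripper_force: 0.0
```

>>> send_rows:
  moves:
    - [[0, 0, 0.02], [0, 0, 0], 0]
    - [[0, 0, 0.03], [0, 0, 0], 0]
    - [[0, 0, 0.03], [0, 0, 0], 0]

```text
clock: 11.58
tool_pos: [0.3388, -0.1777, -0.0251]
eef_rot: [-0.001, 1.0, 0.0, -0.0]
contact_force: [0.0, -0.5, 0.7]
opening: 0.0001
gripper_force: 0.0
```

>>> send_rows:
  moves:
    - [[0, 0, 0.02], [0, 0, 0], 0]
    - [[0, 0, 0.03], [0, 0, 0], 0]
    - [[0, 0, 0.03], [0, 0, 0], 0]

```text
clock: 11.95
tool_pos: [0.3388, -0.1777, -0.0281]
eef_rot: [-0.001, 1.0, 0.0, -0.0]
contact_force: [-1.2, 0.5, 0.1]
opening: 0.0002
gripper_force: 0.0
```

>>> send_rows:
  moves:
    - [[0, 0, 0.02], [0, 0, 0], 0]
    - [[0, 0, 0.03], [0, 0, 0], 0]
    - [[0, 0, 0.03], [0, 0, 0], 0]

```text
clock: 12.32
tool_pos: [0.3387, -0.1777, -0.0311]
eef_rot: [-0.001, 1.0, 0.0, -0.0]
contact_force: [-0.3, -0.8, 0.6]
opening: -0.0002
gripper_force: 0.0
```

Run:
```python
from h import *
s=st(); im=env.grab_frame("scene"); cv2.imwrite("pics/r3.png",im)
a=cv2.imread("pics/r2.png"); d=cv2.absdiff(a,im).max(2)[100:200,240:330]
print(proj("scene",[.3388,-.1777,0]),proj("scene",s["tool_pos"]))
g=cv2.cvtColor(im,cv2.COLOR_BGR2HSV); 
for r in range(138,170): print(r," ".join("%3d/%3d"%(x[1],x[2]) for x in g[r,276:296:2]))
```

```text
12.32 [ 0.3387 -0.1777 -0.0311] [-0.001  1.     0.    -0.   ] q [-0.483  0.271 -0.823  0.476  0.    -0.484] F [-0.3 -0.8  0.6] op -0.0002 gf 0.0
[284.15783715 162.5700417 ] [283.64060246 167.81625215]
138  46/ 66  51/ 65  46/ 66  38/ 67  33/ 70  36/ 71  31/ 74  31/ 74  28/ 74  27/ 75
139  47/ 65  49/ 63  50/ 66  41/ 68  33/ 69  32/ 71  35/ 72  28/ 72  31/ 74  31/ 75
140  50/ 66  55/ 65  53/ 67  44/ 70  37/ 69  38/ 73  32/ 72  31/ 73  27/ 75  27/ 75
141  50/ 66  51/ 65  49/ 67  47/ 70  43/ 72  36/ 71  38/ 73  31/ 74  31/ 74  27/ 75
142  63/ 69  57/ 67  53/ 67  44/ 70  40/ 70  38/ 73  31/ 73  31/ 75  31/ 75  31/ 75
143  78/ 75  53/ 67  53/ 67  43/ 71  43/ 71  38/ 73  38/ 74  34/ 76  34/ 76  34/ 76
144  90/ 82  52/ 69  57/ 67  48/ 69  42/ 73  38/ 73  34/ 75  34/ 74  34/ 76  34/ 76
145 102/ 90  63/ 69  56/ 68  53/ 68  47/ 70  45/ 74  34/ 74  37/ 75  33/ 77  30/ 77
146 113/ 99  60/ 68  57/ 67  57/ 67  49/ 67  36/ 79  42/ 73  42/ 73  41/ 75  35/ 80
147 117/ 96  58/ 70  57/ 67  60/ 68  55/ 69  29/ 88  47/ 71  49/ 67  41/ 75  26/ 97
148 112/ 89  71/ 72  57/ 67  60/ 68  60/ 68  33/ 84  42/ 73
[... 1088 characters left out ...]
/ 84 115/100 119/103 121/110
162 130/126 130/124 127/116  73/105  33/141  68/ 86 106/103 131/117 130/118 128/120
163 129/128 132/124 132/122 102/110  49/141 103/104 128/120 132/122 132/120 132/120
164 131/130 128/126 132/124 125/118  89/134 122/119 130/120 132/122 133/121 129/121
165 131/132 129/128 132/124 129/123 122/121 133/117 132/120 132/122 135/121 133/119
166 130/131 129/130 131/125 135/125 133/125 132/118 131/119 132/120 132/122 134/120
167 126/119 130/122 132/122 143/143 147/149 140/131 131/119 132/118 131/123 131/121
168 123/104 137/121 151/154 161/196 164/211 158/184 131/123 132/120 129/121 133/121
169 141/130 159/181 165/217 162/237 159/241 163/233 141/136 130/120 130/120 131/123
```

>>> send_rows:
  moves:
    - [[0, 0, 0.02], [0, 0, 0], 0]
    - [[0, 0, 0.02], [0, 0, 0], 0]
    - [[0, 0, 0.02], [0, 0, 0], 0]

```text
clock: 12.75
tool_pos: [0.3388, -0.1777, -0.033]
eef_rot: [-0.001, 1.0, 0.0, -0.0]
contact_force: [0.1, 0.1, -0.0]
opening: 0.0002
gripper_force: 0.0
```

>>> send_rows:
  moves:
    - [[0, 0, 0.02], [0, 0, 0], 0]
    - [[0, 0, 0.02], [0, 0, 0], 0]
    - [[0, 0, 0.02], [0, 0, 0], 0]

```text
clock: 13.12
tool_pos: [0.3388, -0.1777, -0.035]
eef_rot: [-0.001, 1.0, 0.0, -0.0]
contact_force: [0.6, 0.6, -0.2]
opening: 0.0003
gripper_force: 0.0
```

>>> send_rows:
  moves:
    - [[0, 0, 0.02], [0, 0, 0], 0]
    - [[0, 0, 0.02], [0, 0, 0], 0]
    - [[0, 0, 0.02], [0, 0, 0], 0]

```text
clock: 13.5
tool_pos: [0.3388, -0.1777, -0.037]
eef_rot: [-0.001, 1.0, 0.0, -0.0]
contact_force: [-0.4, 0.5, 0.3]
opening: 0.0004
gripper_force: 0.0
```

>>> send_rows:
  moves:
    - [[0, 0, 0.02], [0, 0, 0], 0]
    - [[0, 0, 0.02], [0, 0, 0], 0]
    - [[0, 0, 0.02], [0, 0, 0], 0]

```text
clock: 13.88
tool_pos: [0.3388, -0.1777, -0.039]
eef_rot: [-0.001, 1.0, 0.0, -0.0]
contact_force: [-0.2, 0.8, -0.6]
opening: 0.0
gripper_force: 0.0
```

>>> send_rows:
  moves:
    - [[0, 0, 0.02], [0, 0, 0], 0]
    - [[0, 0, 0.02], [0, 0, 0], 0]
    - [[0, 0, 0.02], [0, 0, 0], 0]

```text
clock: 14.25
tool_pos: [0.339, -0.1778, -0.0394]
eef_rot: [-0.001, 1.0, -0.0, 0.0]
contact_force: [-5.2, 2.6, 24.9]
opening: -0.0
gripper_force: 12.7
```

Run:
```python
from h import *
s=st(); im=env.grab_frame("scene"); cv2.imwrite("pics/r4.png",im)
g=cv2.cvtColor(im,cv2.COLOR_BGR2HSV); 
for r in range(158,168): print(r," ".join("%3d/%3d"%(x[1],x[2]) for x in g[r,276:296:2]))
```

```text
14.25 [ 0.339  -0.1778 -0.0394] [-0.001  1.    -0.     0.   ] q [-0.483  0.286 -0.835  0.449 -0.    -0.484] F [-5.2  2.6 24.9] op -0.0 gf 12.69532730220817
158 118/ 95 118/ 91 104/ 91  38/108  56/ 82  68/ 71  68/ 71  60/ 72  31/108  46/ 83
159 124/105 122/ 92 103/ 92  36/114  40/101  67/ 72  70/ 73  68/ 71  56/ 77  54/ 76
160 126/117 121/ 95 104/ 93  39/117  37/118  65/ 74  68/ 71  72/ 71  68/ 71  61/ 75
161 132/124 124/105 110/104  39/117  32/129  63/ 77  65/ 74  72/ 74  76/ 74  83/ 77
162 132/126 128/118 120/117  47/115  29/143  57/ 80  71/ 83 104/ 93 110/ 97 110/ 97
163 129/128 130/124 129/123  67/118  27/149  65/ 82  94/ 98 129/115 129/119 130/118
164 128/131 132/124 133/123  98/120  38/146  89/ 97 122/113 130/122 131/121 131/121
165 130/133 129/128 131/125 120/121  72/134 118/112 129/119 134/120 131/121 131/121
166 129/132 129/130 133/125 131/125 123/126 130/118 130/120 132/120 132/122 131/121
167 129/121 130/122 134/122 142/142 146/148 140/131 130/120 129/119 132/122 131/121
```

>>> send_rows:
  moves:
    - [[0, 0, -0.5], [0, 0, 0], 30]
    - [[0, 0, -1], [0, 0, 0], 53]

```text
clock: 14.55
tool_pos: [0.3381, -0.1774, 0.0599]
eef_rot: [-0.001, 1.0, 0.0, -0.001]
contact_force: [1.4, -1.1, -0.8]
opening: 0.0356
gripper_force: 0.0
```

>>> send_rows:
  moves:
    - [[-0.2, -0.2, -0.5], [0, 0, 0], 53]
    - [[-0.8, -0.5, -0.9], [0, 0, 0], 53]

```text
clock: 14.8
tool_pos: [0.4066, -0.222, 0.1437]
eef_rot: [-0.0, 1.0, -0.001, 0.001]
contact_force: [1.0, -1.0, 0.7]
opening: 0.0453
gripper_force: 0.0
```

>>> send_rows:
  moves:
    - [[-0.5, -0.3, 0], [0, 0, 0], 53]
    - [[-0.8, -0.5, 0], [0, 0, 0], 53]

```text
clock: 15.05
tool_pos: [0.4898, -0.2732, 0.1416]
eef_rot: [-0.001, 1.0, -0.001, 0.001]
contact_force: [-0.6, 0.3, 0.1]
opening: 0.0449
gripper_force: 0.0
```

>>> send_rows:
  moves:
    - [[-0.4, -0.2, 0], [0, 0, 0], 53]
    - [[-0.7, -0.41, 0.3], [0, 0, 0], 53]
    - [[-0.7, -0.41, 0.6], [0, 0, 0], 53]
    - [[-0.7, -0.41, 0.8], [0, 0, 0], 53]
    - [[-0.7, -0.41, 0.8], [0, 0, 0], 53]

```text
clock: 15.68
tool_pos: [0.5552, -0.3115, 0.0587]
eef_rot: [-0.001, 1.0, 0.001, -0.002]
contact_force: [-0.3, -0.3, -0.3]
opening: 0.0452
gripper_force: 0.0
```

```bash
cat >> h.py <<'E'
def rel(p):
    "shift in tool units with tool x=-X,y=Y,z=-Z to tip position p (reported z is tip z-.039)"
    s=st(); t=s["tool_pos"]; print("shift",(np.array([t[0]-p[0],p[1]-t[1],t[2]+.039-p[2]])/.1).round(3))
E
python3 -c "
from h import *
rel((.569,-.3185,.045))
d=cv2.absdiff(cv2.imread('pics/top0.png'),env.grab_frame('top')).max(2)
a,b=CI['scene'],0
"
```

```text
15.68 [ 0.5552 -0.3115  0.0587] [-0.001  1.     0.001 -0.002] q [-0.511  0.53  -0.072  0.974  0.    -0.512] F [-0.3 -0.3 -0.3] op 0.0452 gf 0.0
shift [-0.138 -0.07   0.527]
```

>>> send_rows:
  moves:
    - [[0, 0, 0], [0, 0, 0], 53]
    - [[0, 0, 0], [0, 0, 0], 53]

```text
clock: 15.98
tool_pos: [0.5578, -0.313, 0.0624]
eef_rot: [-0.001, 1.0, -0.001, 0.001]
contact_force: [0.2, 0.4, -0.3]
opening: 0.0451
gripper_force: 0.0
```

>>> send_rows:
  moves:
    - [[-0.11, -0.055, 0], [0, 0, 0], 53]
    - [[-0.11, -0.055, 0.3], [0, 0, 0], 53]
    - [[-0.11, -0.055, 0.56], [0, 0, 0], 53]
    - [[-0.11, -0.055, 0.56], [0, 0, 0], 53]

```text
clock: 16.48
tool_pos: [0.5669, -0.3173, 0.0031]
eef_rot: [-0.001, 1.0, 0.001, -0.002]
contact_force: [-0.4, -0.9, 0.4]
opening: 0.0455
gripper_force: 0.0
```

>>> send_rows:
  moves:
    - [[0, 0, 0], [0, 0, 0], 10]
    - [[0, 0, 0], [0, 0, 0], 10]
    - [[0, 0, 0], [0, 0, 0], 10]
    - [[0, 0, 0], [0, 0, 0], 10]

```text
clock: 16.98
tool_pos: [0.5691, -0.3188, 0.0063]
eef_rot: [-0.0, 1.0, -0.001, 0.001]
contact_force: [-0.3, -0.7, 4.1]
opening: 0.0206
gripper_force: 39.9
```

>>> send_rows:
  moves:
    - [[0, 0, -0.4], [0, 0, 0], 10]
    - [[0, 0, -0.9], [0, 0, 0], 10]
    - [[0, 0, -0.9], [0, 0, 0], 10]

```text
clock: 17.35
tool_pos: [0.571, -0.3195, 0.0996]
eef_rot: [-0.001, 1.0, -0.002, 0.004]
contact_force: [0.7, 0.2, -1.6]
opening: 0.0207
gripper_force: 39.7
```

>>> send_rows:
  moves:
    - [[0, 0, -0.4], [0, 0, 0], 10]
    - [[-0.2, 0.5, -0.6], [0, 0, 0], 10]
    - [[-0.45, 0.95, -0.6], [0, 0, 0], 10]

```text
clock: 17.73
tool_pos: [0.6133, -0.2224, 0.1559]
eef_rot: [0.0, 1.0, -0.0, 0.001]
contact_force: [1.2, -0.3, -2.6]
opening: 0.0206
gripper_force: 39.8
```

>>> send_rows:
  moves:
    - [[0, 0.5, 0], [0, 0, 0], 10]
    - [[0, 0.94, 0], [0, 0, 0], 10]
    - [[0, 0.94, 0], [0, 0, 0], 10]
    - [[0, 0.94, 0], [0, 0, 0], 10]

```text
clock: 18.23
tool_pos: [0.612, -0.1289, 0.1538]
eef_rot: [-0.001, 1.0, -0.0, -0.001]
contact_force: [0.1, -0.1, -2.7]
opening: 0.0206
gripper_force: 39.8
```

```bash
python3 -c "
from h import *
rel((.615,-.13,.148))"
```

```text
18.23 [ 0.612  -0.1289  0.1538] [-0.001  1.    -0.    -0.001] q [-2.070e-01  4.510e-01  5.200e-02  1.174e+00 -1.000e-03 -2.090e-01] F [ 0.1 -0.1 -2.7] op 0.0206 gf 39.765636920928955
shift [-0.03  -0.011  0.448]
```

>>> send_rows:
  moves:
    - [[-0.03, 0, 0.2], [0, 0, 0], 10]
    - [[-0.03, 0, 0.35], [0, 0, 0], 10]
    - [[-0.03, 0, 0.45], [0, 0, 0], 10]
    - [[-0.03, 0, 0.45], [0, 0, 0], 10]

```text
clock: 18.73
tool_pos: [0.6148, -0.1293, 0.1088]
eef_rot: [-0.0, 1.0, 0.0, -0.001]
contact_force: [0.4, -0.3, -0.8]
opening: 0.0203
gripper_force: 39.8
```

>>> send_rows:
  moves:
    - [[0, 0, 0], [0, 0, 0], 53]
    - [[0, 0, 0], [0, 0, 0], 53]
    - [[0, 0, 0], [0, 0, 0], 53]
    - [[0, 0, -0.4], [0, 0, 0], 53]
    - [[0, 0, -0.8], [0, 0, 0], 53]

```text
clock: 19.35
tool_pos: [0.6155, -0.1288, 0.1908]
eef_rot: [-0.001, 1.0, 0.0, -0.0]
contact_force: [0.3, 0.2, 0.1]
opening: 0.0455
gripper_force: 0.0
```

>>> send_rows:
  moves:
    - [[0.2, -0.6, 0], [0, 0, 0], 53]
    - [[0.45, -1, 0], [0, 0, 0], 53]

```text
clock: 19.6
tool_pos: [0.5717, -0.2306, 0.1912]
eef_rot: [-0.001, 1.0, -0.001, 0.001]
contact_force: [-1.0, -0.7, 0.2]
opening: 0.0454
gripper_force: 0.0
```

>>> send_rows:
  moves:
    - [[0, -0.6, 0], [0, 0, 0], 53]
    - [[0, -1, 0], [0, 0, 0], 53]

```text
clock: 19.85
tool_pos: [0.5707, -0.3314, 0.1907]
eef_rot: [0.0, 1.0, -0.0, 0.001]
contact_force: [0.9, 0.2, -1.1]
opening: 0.0448
gripper_force: 0.0
```

>>> send_rows:
  moves:
    - [[0.1, -0.3, 0.4], [0, 0, 0], 53]
    - [[0.12, -0.6, 0.9], [0, 0, 0], 53]
    - [[0.12, -0.6, 0.9], [0, 0, 0], 53]
    - [[0.12, -0.6, 0.9], [0, 0, 0], 53]

```text
clock: 20.35
tool_pos: [0.5596, -0.3888, 0.101]
eef_rot: [-0.001, 1.0, 0.0, 0.0]
contact_force: [0.5, 0.1, -0.1]
opening: 0.045
gripper_force: 0.0
```

```bash
python3 -c "
from h import *
rel((.558,-.395,.045))
im=env.grab_frame('scene'); cv2.imwrite('pics/s2.png',im)
cv2.imwrite('pics/g6.png',cv2.resize(im[120:280,170:330],None,fx=3.6,fy=3.6,interpolation=cv2.INTER_CUBIC))"
```

```text
20.35 [ 0.5596 -0.3888  0.101 ] [-0.001  1.     0.     0.   ] q [-6.07e-01  5.73e-01  1.22e-01  1.12e+00  1.00e-03 -6.09e-01] F [ 0.5  0.1 -0.1] op 0.045 gf 0.0
shift [ 0.016 -0.062  0.95 ]
```

View pics/g6.png

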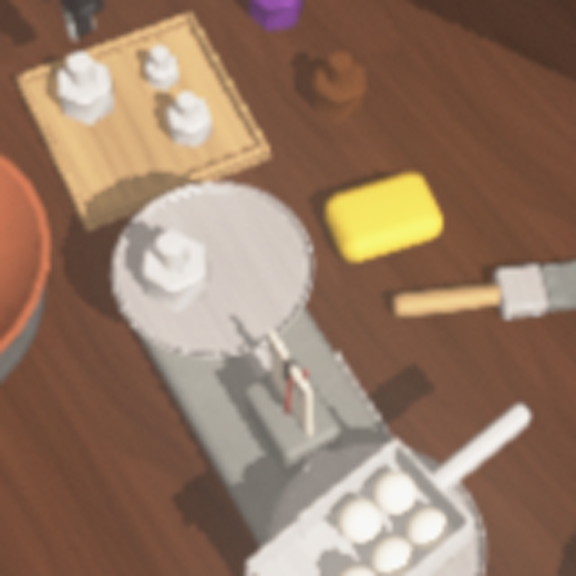

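>>> send_rows:
  moves:
    - [[0.02, -0.06, 0.2], [0, 0, 0], 53]
    - [[0.02, -0.06, 0.6], [0, 0, 0], 53]
    - [[0.02, -0.06, 0.95], [0, 0, 0], 53]
    - [[0.02, -0.06, 0.95], [0, 0, 0], 53]
    - [[0.02, -0.06, 0.95], [0, 0, 0], 53]

```text
clock: 21.02
tool_pos: [0.5591, -0.3955, 0.0078]
eef_rot: [-0.001, 1.0, -0.001, 0.002]
contact_force: [0.5, -1.0, 0.7]
opening: 0.0451
gripper_force: 0.0
```

>>> send_rows:
  moves:
    - [[0, 0, 0], [0, 0, 0], 10]
    - [[0, 0, 0], [0, 0, 0], 10]
    - [[0, 0, 0], [0, 0, 0], 10]
    - [[0, 0, 0], [0, 0, 0], 10]

```text
clock: 21.52
tool_pos: [0.5589, -0.3963, 0.0075]
eef_rot: [-0.0, 1.0, -0.001, 0.002]
contact_force: [0.1, -0.6, 6.5]
opening: 0.0208
gripper_force: 39.1
```

>>> send_rows:
  moves:
    - [[0, 0, -0.4], [0, 0, 0], 10]
    - [[0, 0, -0.9], [0, 0, 0], 10]
    - [[0, 0, -0.9], [0, 0, 0], 10]

```text
clock: 21.9
tool_pos: [0.5601, -0.3973, 0.1004]
eef_rot: [-0.0, 1.0, -0.003, 0.004]
contact_force: [0.4, -0.9, -2.4]
opening: 0.0202
gripper_force: 39.7
```

>>> send_rows:
  moves:
    - [[0, 0.2, -0.6], [0, 0, 0], 10]
    - [[0, 0.6, -0.9], [0, 0, 0], 10]
    - [[0, 1, -0.9], [0, 0, 0], 10]
    - [[0, 1, -0.9], [0, 0, 0], 10]

```text
clock: 22.4
tool_pos: [0.5562, -0.292, 0.1846]
eef_rot: [-0.002, 1.0, 0.001, -0.001]
contact_force: [1.0, -0.3, -2.1]
opening: 0.0205
gripper_force: 39.8
```

>>> send_rows:
  moves:
    - [[0, 0.5, 0], [0, 0, 0], 10]
    - [[0, 1, 0], [0, 0, 0], 10]
    - [[0, 1, 0], [0, 0, 0], 10]

```text
clock: 22.78
tool_pos: [0.5557, -0.1923, 0.1838]
eef_rot: [-0.002, 1.0, 0.001, -0.001]
contact_force: [-0.9, 0.5, -2.6]
opening: 0.0203
gripper_force: 40.1
```

>>> send_rows:
  moves:
    - [[0, 0.5, 0], [0, 0, 0], 10]
    - [[0, 0.65, 0], [0, 0, 0], 10]
    - [[0, 0.65, 0], [0, 0, 0], 10]
    - [[0, 0.65, 0], [0, 0, 0], 10]

```text
clock: 23.28
tool_pos: [0.5569, -0.1315, 0.1847]
eef_rot: [0.0, 1.0, -0.0, -0.0]
contact_force: [-0.3, 0.1, -1.7]
opening: 0.0204
gripper_force: 40.4
```

```bash
python3 -c "
from h import *
rel((.553,-.13,.148))"
```

```text
23.27 [ 0.5569 -0.1315  0.1847] [ 0.  1. -0. -0.] q [-2.310e-01  3.440e-01 -3.600e-02  1.191e+00 -1.000e-03 -2.310e-01] F [-0.3  0.1 -1.7] op 0.0204 gf 40.35647392272949
shift [0.039 0.015 0.757]
```

>>> send_rows:
  moves:
    - [[0.04, 0, 0.3], [0, 0, 0], 10]
    - [[0.04, 0, 0.55], [0, 0, 0], 10]
    - [[0.04, 0, 0.7], [0, 0, 0], 10]
    - [[0.04, 0, 0.75], [0, 0, 0], 10]
    - [[0.04, 0, 0.75], [0, 0, 0], 10]

```text
clock: 23.9
tool_pos: [0.5531, -0.1305, 0.1102]
eef_rot: [-0.0, 1.0, -0.0, 0.0]
contact_force: [-0.7, 0.4, -1.9]
opening: 0.0205
gripper_force: 40.3
```

>>> send_rows:
  moves:
    - [[0, 0, 0], [0, 0, 0], 53]
    - [[0, 0, 0], [0, 0, 0], 53]
    - [[0, 0, 0], [0, 0, 0], 53]
    - [[0, 0, -0.4], [0, 0, 0], 53]
    - [[0, 0, -0.8], [0, 0, 0], 53]

```text
clock: 24.52
tool_pos: [0.5524, -0.1299, 0.1908]
eef_rot: [-0.001, 1.0, 0.0, -0.0]
contact_force: [0.7, 1.1, -0.7]
opening: 0.0453
gripper_force: 0.0
```

>>> send_rows:
  moves:
    - [[0.4, -0.5, 0], [0, 0, 0], 53]
    - [[0.8, -1, 0], [0, 0, 0], 53]
    - [[0.8, -1, 0], [0, 0, 0], 53]
    - [[0.8, -1, 0], [0, 0, 0], 53]
    - [[0.8, -1, 0], [0, 0, 0], 53]

```text
clock: 25.15
tool_pos: [0.4738, -0.2293, 0.19]
eef_rot: [-0.001, 1.0, 0.0, 0.0]
contact_force: [-0.4, -0.5, 0.3]
opening: 0.0455
gripper_force: 0.0
```

>>> send_rows:
  moves:
    - [[0, -0.5, 0], [0, 0, 0], 53]
    - [[0, -0.8, 0], [0, 0, 0], 53]
    - [[0, -0.8, 0], [0, 0, 0], 53]
    - [[0, -0.8, 0], [0, 0, 0], 53]
    - [[0, -0.8, 0], [0, 0, 0], 53]

```text
clock: 25.78
tool_pos: [0.4733, -0.3088, 0.19]
eef_rot: [-0.001, 1.0, 0.0, -0.0]
contact_force: [0.5, 0.2, -0.7]
opening: 0.045
gripper_force: 0.0
```

Run:
```python
from h import *
st()
a=cv2.imread("pics/s2.png"); b=env.grab_frame("scene"); cv2.imwrite("pics/s3.png",b); t=env.grab_frame("top"); cv2.imwrite("pics/t3.png",t)
f=lambda i:cv2.resize(i[205:265,225:275],None,fx=8,fy=8,interpolation=cv2.INTER_CUBIC)
cv2.imwrite("pics/g7.png",np.hstack([f(a),f(b)]))
for im in(a,b):
    h=cv2.cvtColor(im,cv2.COLOR_BGR2HSV)[210:260,230:275]; m=((h[...,0]<8)|(h[...,0]>172))&(h[...,1]>110)&(h[...,2]>90)
    ys,xs=np.nonzero(m); print(len(xs),xs.mean()+230 if len(xs) else 0,ys.mean()+210 if len(xs) else 0)
```

```text
25.77 [ 0.4733 -0.3088  0.19  ] [-0.001  1.     0.    -0.   ] q [-0.578  0.33  -0.043  1.198  0.    -0.581] F [ 0.5  0.2 -0.7] op 0.045 gf 0.0
0 0 0
2 248.0 222.5
```

View pics/g7.png

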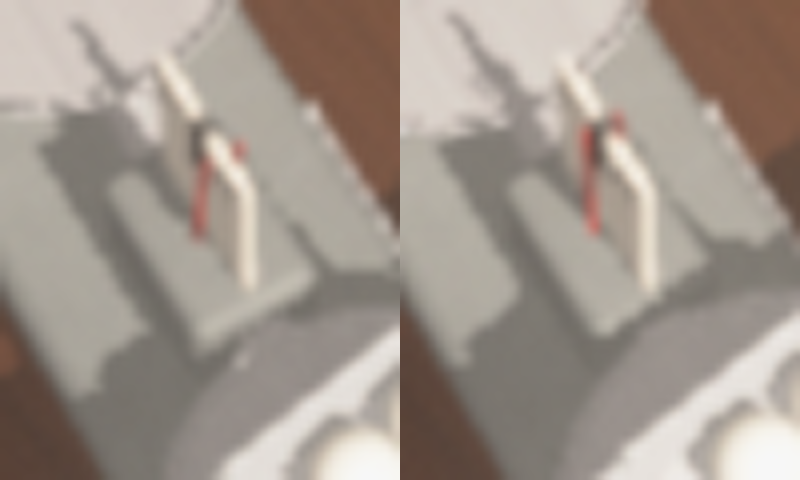

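```bash
cat >> h.py <<'E'
def beam(im,base="pics/s2.png",ref=.12):
    "beam tilt from how far the load in the scoop has risen since the reference picture"
    a=cv2.cvtColor(cv2.imread(base),cv2.COLOR_BGR2GRAY); b=cv2.cvtColor(im,cv2.COLOR_BGR2GRAY)
    x,y,w,h=256,254,38,36
    M=np.eye(2,3,dtype=np.float32)
    cc,M=cv2.findTransformECC(a[y:y+h,x:x+w],b[y:y+h,x:x+w],M,cv2.MOTION_TRANSLATION,(3,200,1e-6),None,3)
    p=np.array([.60,.125,.10]); g=(proj("scene",p+[0,0,.01])-proj("scene",p))
    print("shift",M[:,2],"cc",cc,"10mm:",g); dz=M[1,2]/g[1]*.01; print("dz",dz,"theta",ref-dz/.125)
E
python3 - <<'E'
from h import *
beam(cv2.imread("pics/s3.png")); beam(cv2.imread("pics/scene0.png")); b=env.grab_frame("scene"); beam(b); cv2.imwrite("pics/s3b.png",b); st()
E
```

```text
shift [ 0.37736386 -1.8689504 ] cc 0.8552734283561351 10mm: [ 0.15713997 -1.28821815]
dz 0.014508026943454431 theta 0.003935784452364546
shift [-0.00264327 -0.00810728] cc 0.9992298630325139 10mm: [ 0.15713997 -1.28821815]
dz 6.293403501431044e-05 theta 0.11949652771988552
shift [ 0.3862684 -1.8716279] cc 0.8547183375393221 10mm: [ 0.15713997 -1.28821815]
dz 0.01452881193120514 theta 0.0037695045503588764
25.93 [ 0.4732 -0.3093  0.1902] [-0.001  1.     0.     0.   ] q [-0.579  0.33  -0.043  1.198  0.    -0.581] F [ 0.3  0.1 -0. ] op 0.0454 gf 0.0
```

Run:
```python
from h import *
a=cv2.imread("pics/s2.png"); b=cv2.imread("pics/s3b.png")
def e(p,x,y,w,h,n):
    A=cv2.cvtColor(a,6)[y:y+h,x:x+w];B=cv2.cvtColor(b,6)
    B=cv2.copyMakeBorder(B,0,0,0,0,0)[y:y+h,x:x+w]
    M=np.eye(2,3,dtype=np.float32); cc,M=cv2.findTransformECC(A,B,M,0,(3,300,1e-6),None,3)
    p=np.array(p); g=proj("scene",p+[0,0,.01])-proj("scene",p); print(n,M[:,2],round(cc,3),"10mm",g.round(2),"dz",M[1,2]/g[1]*.01)
e([.615,-.13,.14],209,180,20,26,"w200a")
e([.615,-.13,.14],210,182,17,16,"w200a knob")
e([.68,.13,.10],236,268,40,40,"lip"); e([.48,.11,.11],298,225,24,22,"handle"); e([.55,.12,.11],262,240,60,40,"mid")
e([.61,.12,.10],230,230,95,80,"all")
```

```text
w200a [-0.33528486  2.8414292 ] 0.834 10mm [-0.37 -1.86] dz -0.015291970710262446
w200a knob [-0.47870854  3.0590768 ] 0.78 10mm [-0.37 -1.86] dz -0.01646330376988665
lip [-0.01209005 -1.4171038 ] 0.959 10mm [-0.07 -1.14] dz 0.012449736424534097
handle [ 1.1149093 -2.3616464] 0.989 10mm [ 0.45 -1.52] dz 0.015505533744088728
mid [ 0.65438795 -2.0460424 ] 0.997 10mm [ 0.29 -1.4 ] dz 0.01458883887072201
all [ 0.2893957 -1.5760857] 0.985 10mm [ 0.12 -1.28] dz 0.01227916227023325
```

Run:
```python
from h import *
from scipy.optimize import least_squares
t=env.grab_frame("top"); cv2.imwrite("pics/t4.png",t); s=env.grab_frame("scene")
def comp(im,x0,y0,x1,y1,k):
    h=cv2.cvtColor(im,40); m=((h[...,2]>120)&(h[...,1]<70)).astype(np.uint8)*255
    z=np.zeros_like(m); z[y0:y1,x0:x1]=m[y0:y1,x0:x1]
    z=cv2.morphologyEx(cv2.resize(z,None,fx=4,fy=4,interpolation=cv2.INTER_LINEAR),cv2.MORPH_OPEN,cv2.getStructuringElement(cv2.MORPH_ELLIPSE,(k,k)))
    _,z=cv2.threshold(z,127,255,0)
    c=max(cv2.findContours(z,cv2.RETR_EXTERNAL,cv2.CHAIN_APPROX_NONE)[0],key=cv2.contourArea)[:,0]
    return (c+.5)/4-.5
def circ(n,c,z,r,c0):
    P=np.array([onz(n,u,v,z)[:2] for u,v in c]); 
    f=least_squares(lambda q:np.hypot(*(P-q[:2]).T)-q[2],[*c0,r],loss="soft_l1",f_scale=.0015).x; return f.round(4)
c=comp(t,80,170,165,240,45); print("funnel top",circ("top",c,.115,.085,[.48,.37]))
c=comp(s,350,240,450,355,45); print("funnel scene",circ("scene",c,.115,.085,[.48,.37]))
c=comp(t,100,115,160,170,25); 
P=np.array([onz("top",*p,.12)[:2] for p in c]); k=(P[:,0]-.62)+(P[:,1]-.35)>0  # side away from visible wall
print("jar top",circ("top",c[k],.12,.06,[.62,.35]))
c=comp(s,290,315,365,384,25); P=np.array([onz("scene",*p,.12)[:2] for p in c]); k=(c[:,1]<352)
print("jar scene",circ("scene",c[k],.12,.06,[.62,.35]))
# handles
h=cv2.cvtColor(t,40); m=((h[...,2]>150)&(h[...,1]<60)); ys,xs=np.nonzero(m[170:240,80:165]); xs=xs+80; ys=ys+170
P=np.array([onz("top",a,b,.105)[:2] for a,b in zip(xs,ys)]); np.save("fp.npy",P)
for cc in([.481,.375],):
    d=P-cc; r=np.hypot(*d.T); k=r>.095; print("handle dir",k.sum(),np.degrees(np.arctan2(*d[k].mean(0)[::-1])),r.max(),P[k].mean(0))
```

```text
funnel top [0.4274 0.3806 0.083 ]
funnel scene [0.4235 0.3753 0.0849]
jar top [0.6244 0.3531 0.0609]
jar scene [0.6253 0.3533 0.0637]
handle dir 814 -179.40105081798964 0.18065602544699844 [0.37727437 0.37391565]
```

Run:
```python
from h import *
P=np.load("fp.npy"); d=P-[.426,.378]; r=np.hypot(*d.T); k=(r>.097)&(r<.16); q=P[k].mean(0); print(k.sum(),q,np.degrees(np.arctan2(*d[k].mean(0)[::-1])),r.max())
k=(r>.1)&(r<.15);print(cv2.fitLine(P[k].astype(np.float32),2,0,.01,.01).ravel())
# scoop geometry now, beam level, pan .092: handle centreline at top z .132
t=cv2.imread("pics/t4.png"); h=cv2.cvtColor(t,40); m=((h[...,2]>165)&(h[...,1]<45)); ys,xs=np.nonzero(m[155:195,190:210]); 
S=np.array([onz("top",a+190,b+155,.132)[:2] for a,b in zip(xs,ys)]); S=S[S[:,0]<.54]
print(len(S),S.min(0),S.max(0),S.mean(0),cv2.fitLine(S.astype(np.float32),2,0,.01,.01).ravel())
st()
```

```text
78 [0.35642295 0.27876039] -125.03435887214737 0.14562140395240625
[0.583122   0.8123846  0.35572064 0.27773845]
179 [0.46256249 0.07925819] [0.53872824 0.13921582] [0.51085468 0.1138135 ] [0.99995416 0.00957751 0.51085466 0.1138135 ]
26.02 [ 0.4731 -0.3096  0.1902] [-0.001  1.    -0.     0.   ] q [-0.58   0.33  -0.042  1.198  0.    -0.581] F [-0.2 -0.1  0.1] op 0.0456 gf 0.0
```

>>> send_rows:
  moves:
    - [[0.1, 0.5, 0], [0, 0, 0], 70]
    - [[0.19, 1, 0], [0, 0, 0], 70]

```text
clock: 26.28
tool_pos: [0.4536, -0.2093, 0.1899]
eef_rot: [0.0, 1.0, 0.0, 0.0]
contact_force: [0.1, 1.0, -0.0]
opening: 0.0596
gripper_force: 0.0
```

>>> send_rows:
  moves:
    - [[0.1, 0.5, 0], [0, 0, 0], 70]
    - [[0.19, 1, 0], [0, 0, 0], 70]

```text
clock: 26.52
tool_pos: [0.4343, -0.1086, 0.1902]
eef_rot: [-0.0, 1.0, 0.0, 0.0]
contact_force: [-0.4, -0.1, 0.9]
opening: 0.0598
gripper_force: 0.0
```

>>> send_rows:
  moves:
    - [[0.1, 0.5, 0], [0, 0, 0], 70]
    - [[0.19, 1, 0], [0, 0, 0], 70]

```text
clock: 26.78
tool_pos: [0.4152, -0.0086, 0.1903]
eef_rot: [-0.0, 1.0, 0.0, 0.001]
contact_force: [0.5, 0.4, 0.0]
opening: 0.0601
gripper_force: 0.0
```

>>> send_rows:
  moves:
    - [[0.1, 0.5, 0], [0, 0, 0], 70]
    - [[0.19, 1, 0], [0, 0, 0], 70]

```text
clock: 27.02
tool_pos: [0.3961, 0.0914, 0.1904]
eef_rot: [-0.0, 1.0, 0.0, 0.001]
contact_force: [0.6, -0.4, -0.7]
opening: 0.0596
gripper_force: 0.0
```

>>> send_rows:
  moves:
    - [[0.1, 0.5, 0], [0, 0, 0], 70]
    - [[0.19, 1, 0], [0, 0, 0], 70]

```text
clock: 27.28
tool_pos: [0.377, 0.1914, 0.1904]
eef_rot: [-0.001, 1.0, 0.0, 0.001]
contact_force: [0.8, -0.4, 0.0]
opening: 0.0596
gripper_force: 0.0
```

>>> send_rows:
  moves:
    - [[0.1, 0.5, 0], [0, 0, 0], 70]
    - [[0.18, 0.95, 0], [0, 0, 0], 70]
    - [[0.18, 0.95, 0], [0, 0, -0.1], 70]
    - [[0.18, 0.95, 0], [0, 0, -0.2], 70]
    - [[0.18, 0.95, 0], [0, 0, -0.3], 70]

```text
clock: 27.9
tool_pos: [0.3591, 0.285, 0.1901]
eef_rot: [-0.237, 0.972, 0.0, 0.0]
contact_force: [0.5, 0.1, 0.1]
opening: 0.0596
gripper_force: 0.0
```

>>> send_rows:
  moves:
    - [[0, 0, 0], [0, 0, -0.1], 70]
    - [[0, 0, 0], [0, 0, -0.2], 70]
    - [[0, 0, 0], [0, 0, -0.308], 70]
    - [[0, 0, 0], [0, 0, -0.308], 70]
    - [[0, 0, 0], [0, 0, -0.308], 70]

```text
clock: 28.52
tool_pos: [0.3594, 0.2848, 0.1901]
eef_rot: [-0.459, 0.888, 0.0, 0.0]
contact_force: [0.6, -0.2, -0.2]
opening: 0.06
gripper_force: 0.0
```

Run:
```python
from h import *
st(); print(go((.360,.285,.047),down(np.radians(144.7)))); beam(env.grab_frame("scene"))
```

```text
28.52 [0.3594 0.2848 0.1901] [-0.459  0.888  0.     0.   ] q [ 0.67   0.147 -0.29   1.133  0.    -0.284] F [ 0.6 -0.2 -0.2] op 0.06 gf 0.0
(array([-0.005, -0.004,  1.431]), array([-0.   ,  0.   , -0.001]))
shift [ 0.3996225 -1.8487856] cc 0.8615499616396811 10mm: [ 0.15713997 -1.28821815]
dz 0.014351495007299169 theta 0.005188039941606645
```

Position is good and the beam is still level. Next I descend and grip the funnel handle.

>>> send_rows:
  moves:
    - [[0, 0, 0.4], [0, 0, 0], 70]
    - [[0, 0, 0.7], [0, 0, 0], 70]
    - [[0, 0, 0.9], [0, 0, 0], 70]
    - [[0, 0, 0.9], [0, 0, 0], 70]
  force: 70

```text
clock: 29.08
tool_pos: [0.358, 0.2837, 0.0987]
eef_rot: [-0.46, 0.888, -0.0, -0.002]
contact_force: [0.7, -0.5, 1.0]
opening: 0.0598
gripper_force: 0.0
```

>>> send_rows:
  moves:
    - [[0, 0, 0.3], [0, 0, 0], 70]
    - [[0, 0, 0.53], [0, 0, 0], 70]
    - [[0, 0, 0.53], [0, 0, 0], 70]
    - [[0, 0, 0.53], [0, 0, 0], 70]

```text
clock: 29.58
tool_pos: [0.3603, 0.2855, 0.0483]
eef_rot: [-0.46, 0.888, 0.0, 0.001]
contact_force: [0.9, 0.2, 0.1]
opening: 0.0598
gripper_force: 0.0
```

>>> send_rows:
  moves:
    - [[0, 0, 0], [0, 0, 0], 5]
    - [[0, 0, 0], [0, 0, 0], 5]
    - [[0, 0, 0], [0, 0, 0], 5]
    - [[0, 0, 0], [0, 0, 0], 5]
    - [[0, 0, 0], [0, 0, 0], 5]

```text
clock: 30.2
tool_pos: [0.3597, 0.2848, 0.0474]
eef_rot: [-0.46, 0.888, -0.0, 0.0]
contact_force: [-1.0, -1.2, 3.4]
opening: 0.0125
gripper_force: 70.8
```

>>> send_rows:
  moves:
    - [[0, 0, -0.3], [0, 0, 0], 5]
    - [[0, 0, -0.6], [0, 0, 0], 5]
    - [[0, 0, -0.9], [0, 0, 0], 5]
    - [[0, 0, -0.9], [0, 0, 0], 5]

```text
clock: 30.7
tool_pos: [0.3606, 0.2858, 0.1385]
eef_rot: [-0.46, 0.888, 0.0, 0.002]
contact_force: [0.2, 0.3, -1.1]
opening: 0.0127
gripper_force: 70.0
```

>>> send_rows:
  moves:
    - [[0, 0, -0.3], [0, 0, 0], 5]
    - [[0, 0, -0.55], [0, 0, 0], 5]
    - [[0, 0, -0.55], [0, 0, 0], 5]
    - [[0, 0, -0.55], [0, 0, 0], 5]

```text
clock: 31.2
tool_pos: [0.3584, 0.284, 0.1901]
eef_rot: [-0.46, 0.888, -0.0, -0.001]
contact_force: [1.5, -0.8, -2.3]
opening: 0.0125
gripper_force: 70.0
```

Run:
```python
from h import *
s=st(); im=env.grab_frame("scene"); t=env.grab_frame("top"); cv2.imwrite("pics/s5.png",im);cv2.imwrite("pics/t5.png",t)
cv2.imwrite("pics/g8.png",np.hstack([cv2.resize(im[180:384,300:480],None,fx=2.1,fy=2.1),cv2.resize(t[110:260,60:180],(343,428))]))
print(go(s["tool_pos"]+[.198,-.026,0]))
```

```text
31.2 [0.3584 0.284  0.1901] [-0.46   0.888 -0.    -0.001] q [ 0.67   0.148 -0.289  1.137  0.    -0.286] F [ 1.5 -0.8 -2.3] op 0.0125 gf 70.01030445098877
(array([-0.931, -1.768, -0.004]), array([0., 0., 0.]))
```

View pics/g8.png

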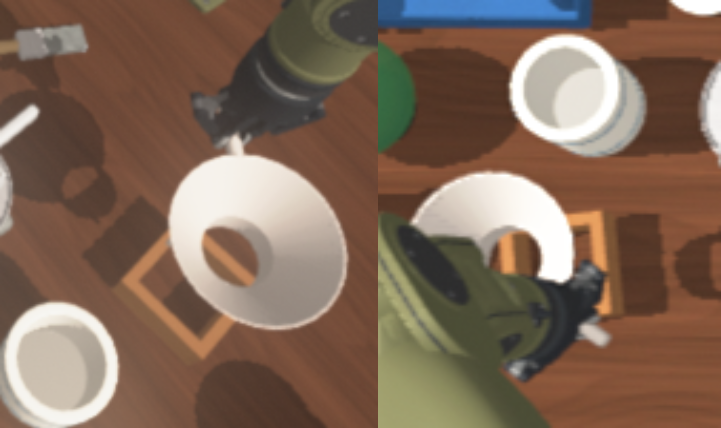

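The funnel is held by its handle and level (left crop 258,240), clear of the stand. I measure its rim centre before moving it to the jar.

```bash
cat >> h.py <<'E'
from scipy.optimize import least_squares
def rim(im,x0,y0,x1,y1,k,z,r,c0):
    h=cv2.cvtColor(im,40); m=((h[...,2]>120)&(h[...,1]<70)).astype(np.uint8)*255
    q=np.zeros_like(m); q[y0:y1,x0:x1]=m[y0:y1,x0:x1]
    q=cv2.morphologyEx(cv2.resize(q,None,fx=4,fy=4),cv2.MORPH_OPEN,cv2.getStructuringElement(cv2.MORPH_ELLIPSE,(k,k)))
    q=cv2.threshold(q,127,255,0)[1]; c=max(cv2.findContours(q,0,1)[0],key=cv2.contourArea)[:,0]; c=(c+.5)/4-.5
    P=np.array([onz("scene",u,v,z)[:2] for u,v in c])
    return least_squares(lambda a:np.hypot(*(P-a[:2]).T)-a[2],[*c0,r],loss="soft_l1",f_scale=.0015).x.round(4)
E
python3 - <<'E'
from h import *
im=cv2.imread("pics/s5.png")
for z in(.25,.258,.265): print(rim(im,370,240,480,345,45,z,.085,[.43,.38]))
E
```

```text
[0.419  0.3752 0.0856]
[0.4231 0.375  0.0847]
[0.4267 0.3748 0.0839]
```

>>> send_rows:
  moves:
    - [[-0.2, -0.4, 0], [0, 0, 0], 5]
    - [[-0.4, -0.7, 0], [0, 0, 0], 5]
    - [[-0.476, -0.888, 0], [0, 0, 0], 5]
    - [[-0.476, -0.888, 0], [0, 0, 0], 5]

```text
clock: 31.8
tool_pos: [0.4596, 0.2718, 0.1909]
eef_rot: [-0.459, 0.888, 0.0, -0.001]
contact_force: [-0.9, -0.5, -1.2]
opening: 0.013
gripper_force: 70.0
```

>>> send_rows:
  moves:
    - [[-0.2, -0.4, 0], [0, 0, 0], 5]
    - [[-0.4, -0.7, 0], [0, 0, 0], 5]
    - [[-0.476, -0.888, 0], [0, 0, 0], 5]
    - [[-0.476, -0.888, 0], [0, 0, 0], 5]
    - [[-0.476, -0.888, 0], [0, 0, 0], 5]

```text
clock: 32.42
tool_pos: [0.5576, 0.2602, 0.1918]
eef_rot: [-0.46, 0.888, 0.0, -0.001]
contact_force: [-0.5, -0.0, -2.0]
opening: 0.0125
gripper_force: 70.0
```

Run:
```python
from h import *
s=st(); im=env.grab_frame("scene"); cv2.imwrite("pics/s6.png",im)
z=s["tool_pos"][2]-.0474+.115
print("rim",z,rim(im,260,280,400,384,45,z,.085,[.625,.353])); print(go((.3594+.2,.2848-.025,.19)))
```

```text
32.42 [0.5576 0.2602 0.1918] [-0.46   0.888  0.    -0.001] q [ 4.360e-01  4.190e-01  9.900e-02  1.253e+00  1.000e-03 -5.200e-01] F [-0.5 -0.  -2. ] op 0.0125 gf 69.95828032493591
rim 0.2593977750832261 [0.6214 0.3499 0.0847]
(array([-0.006, -0.017,  0.02 ]), array([0., 0., 0.]))
```

>>> send_rows:
  moves:
    - [[-0.03, -0.01, 0.2], [0, 0, 0], 5]
    - [[-0.03, -0.01, 0.4], [0, 0, 0], 5]
    - [[-0.03, -0.01, 0.55], [0, 0, 0], 5]
    - [[-0.03, -0.01, 0.65], [0, 0, 0], 5]
    - [[-0.03, -0.01, 0.65], [0, 0, 0], 5]

```text
clock: 33.1
tool_pos: [0.5611, 0.2618, 0.1264]
eef_rot: [-0.46, 0.888, 0.0, -0.001]
contact_force: [0.7, -0.5, -0.7]
opening: 0.0127
gripper_force: 70.0
```

>>> send_rows:
  moves:
    - [[0, 0, 0.05], [0, 0, 0], 5]
    - [[0, 0, 0.1], [0, 0, 0], 5]
    - [[0, 0, 0.12], [0, 0, 0], 5]
    - [[0, 0, 0.12], [0, 0, 0], 5]

```text
clock: 33.6
tool_pos: [0.5618, 0.2619, 0.1149]
eef_rot: [-0.46, 0.888, 0.0, -0.0]
contact_force: [0.1, -0.3, -1.7]
opening: 0.013
gripper_force: 70.0
```

>>> send_rows:
  moves:
    - [[0, 0, 0.02], [0, 0, 0], 5]
    - [[0, 0, 0.02], [0, 0, 0], 5]

```text
clock: 33.85
tool_pos: [0.5622, 0.2621, 0.1132]
eef_rot: [-0.46, 0.888, 0.0, 0.0]
contact_force: [0.6, -0.2, -1.1]
opening: 0.0129
gripper_force: 70.1
```

>>> send_rows:
  moves:
    - [[0, 0, 0.02], [0, 0, 0], 5]
    - [[0, 0, 0.02], [0, 0, 0], 5]

```text
clock: 34.1
tool_pos: [0.5622, 0.2618, 0.1123]
eef_rot: [-0.46, 0.888, -0.0, 0.001]
contact_force: [-2.5, -3.4, 4.7]
opening: 0.0128
gripper_force: 70.9
```

>>> send_rows:
  moves:
    - [[0, 0, 0], [0, 0, 0], 20]
    - [[0, 0, 0], [0, 0, 0], 35]
    - [[0, 0, 0], [0, 0, 0], 60]
    - [[0, 0, 0], [0, 0, 0], 70]

```text
clock: 34.6
tool_pos: [0.5619, 0.262, 0.1108]
eef_rot: [-0.46, 0.888, 0.0, -0.0]
contact_force: [0.6, -0.0, 0.5]
opening: 0.0601
gripper_force: 0.0
```

>>> send_rows:
  moves:
    - [[0, 0, -0.4], [0, 0, 0], 70]
    - [[0, 0, -0.8], [0, 0, 0], 70]
    - [[0, 0, -1], [0, 0, 0], 70]
    - [[0, 0, -1], [0, 0, 0], 70]

```text
clock: 35.1
tool_pos: [0.5632, 0.2626, 0.2128]
eef_rot: [-0.46, 0.888, -0.0, 0.002]
contact_force: [-0.5, -0.9, -0.3]
opening: 0.0596
gripper_force: 0.0
```

Run:
```python
from h import *
s=st(); im=env.grab_frame("scene"); cv2.imwrite("pics/s7.png",im)
print("rim",rim(im,260,280,400,384,45,.18,.085,[.625,.353]))
```

```text
35.1 [0.5632 0.2626 0.2128] [-0.46   0.888 -0.     0.002] q [ 0.436  0.42   0.154  1.301  0.    -0.52 ] F [-0.5 -0.9 -0.3] op 0.0596 gf 0.0
rim [0.6242 0.3501 0.0838]
```

Run:
```python
from h import *
t=cv2.imread("pics/t4.png"); g=t.astype(int).max(2)
for r in range(160,196,3): print(r,g[r,190:210])
h=cv2.cvtColor(t,40); m=(h[...,1]<70)&(h[...,2]>120)
pts=[]
for r in range(168,190):
    c=np.nonzero(m[r,192:208])[0]+192
    if len(c): pts.append(onz("top",c.mean(),r,.128)[:2]); 
pts=np.array(pts,np.float32); print(pts[[0,-1]],cv2.fitLine(pts,2,0,.01,.01).ravel())
```

```text
160 [255 255 252 239 220 209 207 215 220 237 253 255 254 250 237 224 223 229
 244 241]
163 [206 203 190 177 205 251 255 255 238 181 168 169 170 168 165 166 165 163
 163 163]
166 [246 245 245 244 247 255 255 255 245 199 225 245 231 188 173 174 175 175
 175 173]
169 [246 241 242 244 245 254 255 255 250 205 222 246 245 225 182 167 156 169
 156 141]
172 [138 142 145 143 156 254 255 255 252 207 154 142 135 134 135 132 129 129
 124 117]
175 [126 126 125 122 143 252 255 255 255 225 155 132 129 131 129 129 130 129
 130 130]
178 [135 135 134 132 141 233 255 255 255 238 166 136 132 133 134 133 134 133
 132 132]
181 [137 137 136 135 137 200 255 255 255 247 177 141 136 136 137 137 137 136
 136 137]
184 [140 140 140 139 140 190 255 255 255 252 187 148 144 145 145 145 146 146
 145 145]
187 [148 149 148 148 146 169 254 255 255 255 201 152 149 150 150 149 149 147
 145 143]
190 [146 145 146 144 143 161 255 255 255 255 206 151 136 135 136 137 137 137
 138 139]
193 [132 132 134 133 133 133 133 133 134 135 135 136 138 138 138 138 138 138
 139 141]
[[0.53589195 0.10979825]
 [0.46928063 0.11134598]] [ 0.99990803 -0.01356414  0.5025084   0.11351163]
```

Run:
```python
from h import *
a=onz("top",196.95,172,.13);b=onz("top",197.95,190,.13);e=onz("top",198,191.6,.13);print(a,b,e)
d=a-b; print(np.degrees(np.arctan2(d[1],d[0])))
u=d/np.linalg.norm(d); g=e+u*.067; print("grasp x=-75",g, "scoop origin",e+u*.142)
beam(cv2.imread("pics/s7.png"))
print(go((g[0],g[1],.19),down(np.radians(90)+np.arctan2(d[1],d[0]))))
```

```text
[0.52281554 0.11722876 0.13      ] [0.46592166 0.11268909 0.13      ] [0.46088714 0.11240952 0.13      ]
4.562065415805685
grasp x=-75 [0.52767486 0.11773863 0.13      ] scoop origin [0.60243725 0.12370405 0.13      ]
shift [ 0.31215385 -1.7150033 ] cc 0.8661493730584812 10mm: [ 0.15713997 -1.28821815]
dz 0.013312987775508196 theta 0.013496097795934428
(array([ 1.38 , -0.55 ,  0.211]), array([-0.   ,  0.001,  0.558]))
```

>>> send_rows:
  moves:
    - [[0, 0, 0], [0, 0, 0.11], 60]
    - [[0, 0, 0], [0, 0, 0.22], 60]
    - [[0, 0, 0], [0, 0, 0.33], 60]
    - [[0, 0, 0], [0, 0, 0.44], 60]
    - [[0, 0, 0], [0, 0, 0.55], 60]

```text
clock: 35.78
tool_pos: [0.5609, 0.2615, 0.2088]
eef_rot: [-0.043, 0.999, -0.001, -0.002]
contact_force: [-0.5, -0.0, -0.8]
opening: 0.0509
gripper_force: 0.0
```

>>> send_rows:
  moves:
    - [[0.1, -0.5, 0], [0, 0, 0.008], 60]
    - [[0.2, -0.9, 0], [0, 0, 0.008], 60]
    - [[0.2, -0.9, 0], [0, 0, 0.008], 60]

```text
clock: 36.15
tool_pos: [0.5486, 0.1678, 0.2094]
eef_rot: [-0.038, 0.999, -0.001, -0.002]
contact_force: [0.2, -0.2, 0.0]
opening: 0.051
gripper_force: 0.0
```

>>> send_rows:
  moves:
    - [[0.1, -0.4, 0], [0, 0, 0], 60]
    - [[0.2, -0.55, 0.2], [0, 0, 0], 60]
    - [[0.2, -0.55, 0.4], [0, 0, 0], 60]
    - [[0.2, -0.55, 0.4], [0, 0, 0], 60]
    - [[0.2, -0.55, 0.4], [0, 0, 0], 60]

```text
clock: 36.78
tool_pos: [0.5349, 0.1148, 0.1709]
eef_rot: [-0.04, 0.999, 0.0, -0.0]
contact_force: [0.1, 0.2, 0.8]
opening: 0.0513
gripper_force: 0.0
```

Run:
```python
from h import *
st(); print(go((.529,.1178,.066),down(np.radians(94.6))))
```

```text
36.77 [0.5349 0.1148 0.1709] [-0.04   0.999  0.    -0.   ] q [ 0.211  0.307 -0.127  1.137  0.     0.131] F [0.1 0.2 0.8] op 0.0513 gf 0.0
(array([0.056, 0.035, 1.049]), array([ 0., -0.,  0.]))
```

>>> send_rows:
  moves:
    - [[0.056, 0.035, 0], [0, 0, 0], 60]
    - [[0.056, 0.035, 0.4], [0, 0, 0], 60]
    - [[0.056, 0.035, 0.75], [0, 0, 0], 60]
    - [[0.056, 0.035, 0.95], [0, 0, 0], 60]
    - [[0.056, 0.035, 1], [0, 0, 0], 60]
  force: 110

```text
clock: 37.4
tool_pos: [0.5278, 0.1174, 0.0702]
eef_rot: [-0.04, 0.999, -0.0, -0.001]
contact_force: [0.6, -1.0, 0.4]
opening: 0.0511
gripper_force: 0.0
```

>>> send_rows:
  moves:
    - [[0, 0, 0.04], [0, 0, 0], 60]
    - [[0, 0, 0.04], [0, 0, 0], 40]
    - [[0, 0, 0.04], [0, 0, 0], 30]

```text
clock: 37.78
tool_pos: [0.5296, 0.1173, 0.0679]
eef_rot: [-0.04, 0.999, 0.0, 0.001]
contact_force: [-1.1, 0.9, 1.0]
opening: 0.0254
gripper_force: 0.0
```

>>> send_rows:
  moves:
    - [[0, 0, 0], [0, 0, 0], 24]
    - [[0, 0, 0], [0, 0, 0], 18]
    - [[0, 0, 0], [0, 0, 0], 5]
    - [[0, 0, 0], [0, 0, 0], 5]
    - [[0, 0, 0], [0, 0, 0], 5]

```text
clock: 38.4
tool_pos: [0.5292, 0.1167, 0.0671]
eef_rot: [-0.04, 0.999, -0.0, 0.0]
contact_force: [0.9, -2.8, -0.3]
opening: 0.0122
gripper_force: 107.3
```

>>> send_rows:
  moves:
    - [[0, 0, -0.05], [0, 0, 0], 5]
    - [[0, 0, -0.1], [0, 0, 0], 5]
    - [[0, 0, -0.2], [0, 0, 0], 5]
    - [[0, 0, -0.3], [0, 0, 0], 5]
    - [[0, 0, -0.4], [0, 0, 0], 5]

```text
clock: 39.02
tool_pos: [0.5279, 0.1175, 0.1072]
eef_rot: [-0.04, 0.999, 0.0, -0.001]
contact_force: [0.7, 0.1, -5.7]
opening: 0.0118
gripper_force: 107.4
```

>>> send_rows:
  moves:
    - [[0, 0, -0.2], [0, 0, 0], 5]
    - [[0, 0, -0.4], [0, 0, 0], 5]
    - [[0, 0, -0.6], [0, 0, 0], 5]
    - [[0, 0, -0.8], [0, 0, 0], 5]
    - [[0, 0, -1], [0, 0, 0], 5]

```text
clock: 39.65
tool_pos: [0.5282, 0.1174, 0.2078]
eef_rot: [-0.04, 0.999, 0.0, -0.001]
contact_force: [1.0, 0.4, -6.0]
opening: 0.0118
gripper_force: 107.5
```

>>> send_rows:
  moves:
    - [[0, 0, -0.2], [0, 0, 0], 5]
    - [[0, 0, -0.4], [0, 0, 0], 5]
    - [[0, 0, -0.6], [0, 0, 0], 5]
    - [[0, 0, -0.6], [0, 0, 0], 5]

```text
clock: 40.15
tool_pos: [0.5296, 0.1176, 0.2687]
eef_rot: [-0.04, 0.999, 0.0, 0.001]
contact_force: [0.0, 0.5, -5.6]
opening: 0.0114
gripper_force: 107.6
```

Run:
```python
from h import *
s=st(); im=env.grab_frame("scene"); cv2.imwrite("pics/s8.png",im); 
cv2.imwrite("pics/g9.png",cv2.resize(im[150:384,200:420],None,fx=2.5,fy=2.5))
Rt=R.from_quat(s["eef_rot"])
for q in([-.160,0,-.045],[.142-.075,0,-.055]): print(proj("scene",s["tool_pos"]+Rt.apply(q)).round(1))
```

```text
40.15 [0.5296 0.1176 0.2687] [-0.04   0.999  0.     0.001] q [0.218 0.269 0.073 1.372 0.    0.138] F [ 0.   0.5 -5.6] op 0.0114 gf 107.59098172187805
[245.7 260.5]
[328.2 194.5]
```

View pics/g9.png

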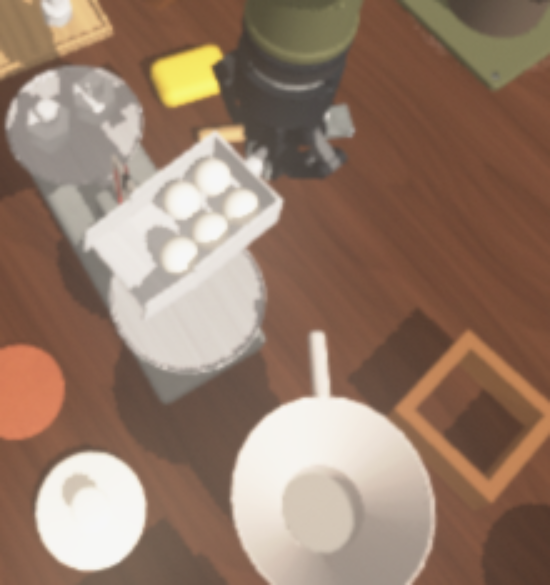

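>>> send_rows:
  moves:
    - [[0, 0, 0], [0, 0, -0.05], 5]
    - [[0, 0, 0], [0, 0, -0.14], 5]
    - [[0, 0, 0], [0, 0, -0.23], 5]
    - [[0, 0, 0], [0, 0, -0.32], 5]
    - [[0, 0, 0], [0, 0, -0.41], 5]

```text
clock: 40.83
tool_pos: [0.5279, 0.1169, 0.2655]
eef_rot: [-0.356, 0.934, 0.0, -0.001]
contact_force: [0.1, -0.3, -5.5]
opening: 0.0121
gripper_force: 107.5
```

>>> send_rows:
  moves:
    - [[0, 0, 0], [0, 0, -0.09], 5]
    - [[0, 0, 0], [0, 0, -0.18], 5]
    - [[0, 0, 0], [0, 0, -0.27], 5]
    - [[0, 0, 0], [0, 0, -0.36], 5]
    - [[0, 0, 0], [0, 0, -0.45], 5]

```text
clock: 41.45
tool_pos: [0.5281, 0.1168, 0.2656]
eef_rot: [-0.658, 0.753, 0.0, -0.001]
contact_force: [0.5, 0.7, -5.5]
opening: 0.0118
gripper_force: 107.5
```

>>> send_rows:
  moves:
    - [[0, 0, 0], [0, 0, -0.09], 5]
    - [[0, 0, 0], [0, 0, -0.18], 5]
    - [[0, 0, 0], [0, 0, -0.27], 5]
    - [[0, 0, 0], [0, 0, -0.36], 5]
    - [[0, 0, 0], [0, 0, -0.41], 5]

```text
clock: 42.08
tool_pos: [0.5284, 0.1168, 0.2657]
eef_rot: [0.862, -0.507, -0.0, 0.001]
contact_force: [-0.2, -0.3, -4.9]
opening: 0.0121
gripper_force: 107.5
```

>>> send_rows:
  moves:
    - [[0, 0, 0], [0, 0, 0], 5]
    - [[0, 0, 0], [0, 0, 0], 5]

```text
clock: 42.32
tool_pos: [0.5286, 0.117, 0.2664]
eef_rot: [0.861, -0.509, -0.0, 0.0]
contact_force: [-0.5, 0.4, -5.4]
opening: 0.0124
gripper_force: 107.5
```

Run:
```python
from h import *
st(); print(go((.713,.196,.2687),down(np.radians(209.6))))
```

```text
42.33 [0.5286 0.117  0.2664] [ 0.861 -0.509 -0.     0.   ] q [ 0.218  0.271  0.069  1.37  -0.    -1.855] F [-0.5  0.4 -5.4] op 0.0124 gf 107.45875954627991
(array([ 0.196, -1.996, -0.025]), array([ 0.001, -0.   , -0.009]))
```

>>> send_rows:
  moves:
    - [[0.02, -0.15, 0], [0, 0, 0], 5]
    - [[0.04, -0.38, 0], [0, 0, 0], 5]
    - [[0.06, -0.6, 0], [0, 0, 0], 5]
    - [[0.08, -0.8, 0], [0, 0, 0], 5]
    - [[0.1, -1, 0], [0, 0, 0], 5]

```text
clock: 42.95
tool_pos: [0.6219, 0.1569, 0.2666]
eef_rot: [0.861, -0.509, -0.0, 0.0]
contact_force: [0.2, -0.3, -4.7]
opening: 0.0122
gripper_force: 107.6
```

>>> send_rows:
  moves:
    - [[0.02, -0.25, 0], [0, 0, 0], 5]
    - [[0.04, -0.5, 0], [0, 0, 0], 5]
    - [[0.06, -0.75, 0], [0, 0, 0], 5]
    - [[0.08, -0.9, 0], [0, 0, 0], 5]
    - [[0.1, -1, 0], [0, 0, 0], 5]

```text
clock: 43.58
tool_pos: [0.7145, 0.1965, 0.2657]
eef_rot: [0.861, -0.509, -0.0, 0.0]
contact_force: [-0.4, -0.1, -6.2]
opening: 0.0125
gripper_force: 107.6
```

>>> send_rows:
  moves:
    - [[0, 0, 0], [0, 0, 0], 5]
    - [[0, 0, 0], [0, 0, 0], 5]
    - [[0, 0, 0], [0, 0, 0], 5]

```text
clock: 43.95
tool_pos: [0.7132, 0.196, 0.2673]
eef_rot: [0.861, -0.509, -0.0, 0.0]
contact_force: [-0.8, -0.8, -5.2]
opening: 0.0115
gripper_force: 107.6
```

```bash
cat >> h.py <<'E'
def lip(s):
    "lip point and nose direction of the held scoop from the reported pose (bias taken along the tool axis)"
    Rt=R.from_quat(s["eef_rot"]); return s["tool_pos"]+Rt.apply([-.160,0,-.045]),-Rt.apply([1,0,0])
def tilt(s,L,n,th):
    "row (shift, turn) that puts the lip at L with the nose along n lowered by th"
    n=np.array([n[0],n[1],0]); n/=np.linalg.norm(n); xs=n*np.cos(th)-[0,0,np.sin(th)]; zs=n*np.sin(th)+[0,0,np.cos(th)]
    M=R.from_matrix(np.stack([-xs,np.cross(zs,xs),-zs],1)); p=np.array(L)-M.apply([-.160,0,-.045]); return p,*go(p,M,s)
E
python3 - <<'E'
from h import *
s=st(); L,n=lip(s); print(L,n)
im=env.grab_frame("scene"); cv2.imwrite("pics/s9.png",im)
print("lip px",proj("scene",L))
nn=n[:2]/np.hypot(*n[:2]); T=np.array([.624-.02*nn[0],.352-.02*nn[1],.205])
for d,z in((15,.25),(30,.205),(45,.205),(58,.205)): print(d,*tilt(s,[T[0],T[1],z],n,np.radians(d)))
E
```

```text
43.95 [0.7132 0.196  0.2673] [ 0.861 -0.509 -0.     0.   ] q [ 0.268  0.687  0.768  1.651 -0.    -1.806] F [-0.8 -0.8 -5.2] op 0.0115 gf 107.63666152954102
[0.6360018  0.3361108  0.31233109] [-4.82466876e-01  8.75914215e-01 -5.20149088e-05]
lip px [334.60330531 334.55182138]
15 [0.71383291 0.18890916 0.24794439] [0.065 0.028 0.194] [0.    0.167 0.   ]
30 [0.71135741 0.19340341 0.24602886] [0.014 0.028 0.213] [0.    0.333 0.   ]
45 [0.70358624 0.20751191 0.28631728] [-0.148  0.028 -0.19 ] [0.  0.5 0. ]
58 [0.69296828 0.22678872 0.31684133] [-0.368  0.028 -0.495] [0.    0.644 0.   ]
```

>>> send_rows:
  moves:
    - [[0.02, 0.01, 0.06], [0, 0.05, 0], 5]
    - [[0.04, 0.02, 0.12], [0, 0.11, 0], 5]
    - [[0.065, 0.03, 0.19], [0, 0.167, 0], 5]
    - [[0.065, 0.03, 0.19], [0, 0.167, 0], 5]
    - [[0.065, 0.03, 0.19], [0, 0.167, 0], 5]

```text
clock: 44.62
tool_pos: [0.7142, 0.1889, 0.2487]
eef_rot: [0.854, -0.504, 0.112, 0.066]
contact_force: [0.8, 0.2, -5.5]
opening: 0.0118
gripper_force: 107.9
```

Run:
```python
from h import *
s=st(); Rt=R.from_quat(s["eef_rot"]); L,n=lip(s); print(L,n)
im=env.grab_frame("scene"); cv2.imwrite("pics/s10.png",im); c=cv2.resize(im[264:384,260:400],None,fx=5,fy=5,interpolation=cv2.INTER_CUBIC)
zs=-Rt.apply([0,0,1])
for q,b,col in((0,0,(0,0,255)),(0,1,(255,0,0))):
    for w in(-.036,.036):
        P=L+Rt.apply([0,w,0])
        if b: P=s["tool_pos"]+[0,0,.039]+Rt.apply([-.160,w,-.045+.039])
        u=(proj("scene",P)-[260,264])*5; cv2.circle(c,tuple(int(a) for a in u),5,col,2)
cv2.imwrite("pics/g10.png",c)
```

```text
44.62 [0.7142 0.1889 0.2487] [ 0.854 -0.504  0.112  0.066] q [ 0.384  0.618  0.557  1.477 -0.259 -1.695] F [ 0.8  0.2 -5.5] op 0.0118 gf 107.86121249198914
[0.63397586 0.33444677 0.25083736] [-0.46594843  0.84629941 -0.25820412]
```

View pics/g10.png

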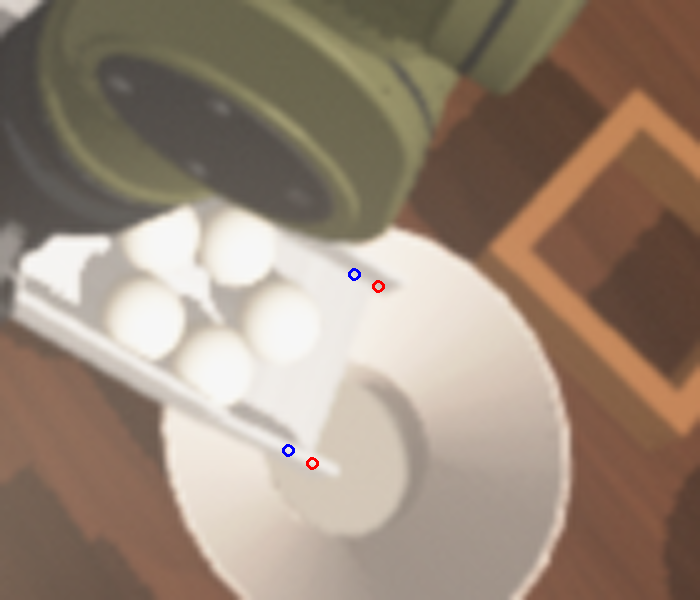

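Run:
```python
from h import *
s=st(); L,n=lip(s); nn=n[:2]/np.hypot(*n[:2])
for d,z in((20,.225),(26,.21),(34,.205),(42,.205),(50,.205),(60,.205)): print(d,*tilt(s,[.624-.035*nn[0],.352-.035*nn[1],z],n,np.radians(d)))
```

```text
44.67 [0.7146 0.1885 0.2488] [ 0.853 -0.505  0.113  0.066] q [ 0.383  0.619  0.557  1.476 -0.259 -1.695] F [-0.3 -0.1 -5.7] op 0.0119 gf 107.90174603462219
20 [0.72067045 0.17606801 0.23743705] [0.104 0.007 0.146] [-0.001  0.056 -0.   ]
26 [0.71960716 0.1780031  0.23969365] [0.089 0.007 0.118] [-0.001  0.122 -0.   ]
34 [0.71685065 0.18301972 0.25716417] [ 0.079  0.007 -0.065] [-0.001  0.211 -0.   ]
42 [0.71261496 0.19072831 0.27861938] [ 0.049  0.007 -0.295] [-0.001  0.3   -0.   ]
50 [0.70698255 0.20097882 0.29864167] [-0.012  0.007 -0.519] [-0.001  0.389 -0.   ]
60 [0.69814731 0.2170582  0.32106406] [-0.131  0.006 -0.783] [-0.001  0.5   -0.   ]
```

>>> send_rows:
  moves:
    - [[0.1, 0.01, 0.14], [0, 0.056, 0], 5]
    - [[0.09, 0.01, 0.12], [0, 0.122, 0], 5]
    - [[0.08, 0.01, -0.06], [0, 0.211, 0], 5]
    - [[0.05, 0.01, -0.29], [0, 0.3, 0], 5]
    - [[0.05, 0.01, -0.29], [0, 0.3, 0], 5]

```text
clock: 45.3
tool_pos: [0.7119, 0.1936, 0.2772]
eef_rot: [0.805, -0.474, 0.308, 0.181]
contact_force: [-0.3, 0.1, -2.3]
opening: 0.0119
gripper_force: 108.5
```

>>> send_rows:
  moves:
    - [[0, 0, 0], [0, 0, 0], 5]
    - [[0, 0, 0], [0, 0, 0], 5]
    - [[0, 0, 0], [0, 0, 0], 5]
    - [[0, 0, 0], [0, 0, 0], 5]
    - [[0, 0, 0], [0, 0, 0], 5]

```text
clock: 45.92
tool_pos: [0.7121, 0.1906, 0.2774]
eef_rot: [0.804, -0.475, 0.309, 0.182]
contact_force: [0.4, -0.1, -2.0]
opening: 0.012
gripper_force: 108.5
```

Run:
```python
from h import *
s=st(); L,n=lip(s); nn=n[:2]/np.hypot(*n[:2]); print(L, np.degrees(np.arcsin(-n[2])))
for d,z in((50,.205),(60,.205)): print(d,*tilt(s,[.624-.035*nn[0],.352-.035*nn[1],z],n,np.radians(d)))
```

```text
45.92 [0.7121 0.1906 0.2774] [ 0.804 -0.475  0.309  0.182] q [ 0.593  0.638  0.46   1.473 -0.73  -1.45 ] F [ 0.4 -0.1 -2. ] op 0.012 gf 108.5134220123291
[0.64021329 0.32108787 0.2037064 ] 42.01929591390523
50 [0.70709309 0.20103962 0.29864167] [ 0.056 -0.007 -0.235] [-0.     0.089 -0.   ]
60 [0.69824608 0.21711252 0.32106406] [ 0.07  -0.007 -0.525] [-0.   0.2 -0. ]
```

>>> send_rows:
  moves:
    - [[0.06, 0, -0.23], [0, 0.089, 0], 5]
    - [[0.07, 0, -0.52], [0, 0.2, 0], 5]
    - [[0.07, 0, -0.52], [0, 0.2, 0], 5]
    - [[0.07, 0, -0.52], [0, 0.2, 0], 5]
    - [[0.07, 0, -0.52], [0, 0.2, 0], 5]

```text
clock: 46.55
tool_pos: [0.6982, 0.2158, 0.3218]
eef_rot: [0.745, -0.442, 0.431, 0.254]
contact_force: [0.4, -0.0, -1.6]
opening: 0.0122
gripper_force: 108.6
```

>>> send_rows:
  moves:
    - [[-0.1, 0, -0.5], [0, 0, 0], 5]
    - [[-0.1, 0, -0.5], [0, -0.1, 0], 5]
    - [[-0.1, 0, -0.5], [0, -0.2, 0], 5]
    - [[-0.1, 0, -0.5], [0, -0.3, 0], 5]
    - [[-0.1, 0, -0.5], [0, -0.4, 0], 5]

```text
clock: 47.18
tool_pos: [0.6749, 0.2582, 0.34]
eef_rot: [0.842, -0.498, 0.178, 0.103]
contact_force: [-0.1, 1.0, -1.2]
opening: 0.0123
gripper_force: 108.5
```

>>> send_rows:
  moves:
    - [[0, 0, 0], [0, -0.1, 0], 5]
    - [[0, 0, 0], [0, -0.2, 0], 5]
    - [[0, 0, 0], [0, -0.267, 0], 5]
    - [[0, 0, 0], [0, -0.267, 0], 5]
    - [[0, 0, 0], [0, -0.267, 0], 5]

```text
clock: 47.8
tool_pos: [0.6744, 0.2587, 0.3375]
eef_rot: [0.861, -0.509, 0.001, 0.0]
contact_force: [0.4, 0.0, -1.8]
opening: 0.0118
gripper_force: 108.4
```

Run:
```python
from h import *
s=st(); print(go((.5296,.1176,.25),down(np.radians(209.2))),go((.5296,.1176,.25),down(np.radians(94.6))))
im=env.grab_frame("scene"); cv2.imwrite("pics/s11.png",im)
print("rim",rim(im,260,280,400,384,45,.18,.085,[.625,.353]))
# white balls: bright, low-sat blobs anywhere new vs the picture before the pour
```

```text
47.8 [0.6744 0.2587 0.3375] [ 0.861 -0.509  0.001  0.   ] q [ 3.670e-01  7.110e-01  1.006e+00  1.865e+00 -1.000e-03 -1.707e+00] F [ 0.4  0.  -1.8] op 0.0118 gf 108.44655632972717
(array([0.537, 1.95 , 0.874]), array([-0.   , -0.001, -0.004])) (array([0.537, 1.95 , 0.874]), array([-1.000e-03, -0.000e+00,  1.269e+00]))
rim [0.5973 0.343  0.0959]
```

>>> send_rows:
  moves:
    - [[0.15, 0.4, 0.1], [0, 0, 0], 5]
    - [[0.25, 0.8, 0.3], [0, 0, 0], 5]
    - [[0.27, 0.97, 0.3], [0, 0, 0], 5]
    - [[0.27, 0.97, 0.3], [0, 0, 0], 5]

```text
clock: 48.35
tool_pos: [0.6004, 0.1891, 0.3077]
eef_rot: [0.861, -0.508, 0.0, 0.0]
contact_force: [0.2, 0.3, -1.0]
opening: 0.0123
gripper_force: 108.5
```

>>> send_rows:
  moves:
    - [[0.15, 0.4, 0.1], [0, 0, 0], 5]
    - [[0.25, 0.8, 0.3], [0, 0, 0], 5]
    - [[0.27, 0.98, 0.3], [0, 0, 0], 5]
    - [[0.27, 0.98, 0.3], [0, 0, 0], 5]

```text
clock: 48.85
tool_pos: [0.53, 0.1184, 0.2779]
eef_rot: [0.861, -0.508, 0.001, -0.001]
contact_force: [0.8, 1.3, -1.0]
opening: 0.0122
gripper_force: 108.5
```

>>> send_rows:
  moves:
    - [[0, 0, 0], [0, 0, 0.1], 5]
    - [[0, 0, 0], [0, 0, 0.21], 5]
    - [[0, 0, 0], [0, 0, 0.32], 5]
    - [[0, 0, 0], [0, 0, 0.43], 5]
    - [[0, 0, 0], [0, 0, 0.54], 5]

```text
clock: 49.48
tool_pos: [0.532, 0.1195, 0.2775]
eef_rot: [-0.574, 0.819, -0.001, 0.001]
contact_force: [0.5, 0.7, -2.2]
opening: 0.0123
gripper_force: 108.5
```

>>> send_rows:
  moves:
    - [[0, 0, 0], [0, 0, 0.11], 5]
    - [[0, 0, 0], [0, 0, 0.22], 5]
    - [[0, 0, 0], [0, 0, 0.33], 5]
    - [[0, 0, 0], [0, 0, 0.44], 5]
    - [[0, 0, 0], [0, 0, 0.55], 5]

```text
clock: 50.1
tool_pos: [0.5319, 0.1196, 0.2775]
eef_rot: [-0.178, 0.984, 0.0, 0.001]
contact_force: [-0.3, -1.0, -1.6]
opening: 0.012
gripper_force: 108.5
```

>>> send_rows:
  moves:
    - [[0, 0, 0], [0, 0, 0.09], 5]
    - [[0, 0, 0], [0, 0, 0.179], 5]
    - [[0, 0, 0], [0, 0, 0.179], 5]
    - [[0, 0, 0], [0, 0, 0.179], 5]

```text
clock: 50.6
tool_pos: [0.5307, 0.1186, 0.2771]
eef_rot: [-0.042, 0.999, 0.0, 0.0]
contact_force: [0.5, -0.9, -2.1]
opening: 0.0123
gripper_force: 108.5
```

Run:
```python
from h import *
s=st(); print(go((.5292,.1172,.083),down(np.radians(94.6))))
im=env.grab_frame("scene"); cv2.imwrite("pics/s12.png",im)
print("rim",rim(im,260,280,400,384,45,.18,.085,[.625,.353]))
a=cv2.imread("pics/s8.png"); d=cv2.absdiff(a,im).max(2); m=(d>40).astype(np.uint8); k=cv2.connectedComponentsWithStats(m)
for i in range(1,k[0]):
    if k[2][i,4]>12: print(k[2][i],k[3][i].round())
print([proj("scene",p).round() for p in((.624,.352,.18),(.624,.352,.09),(.624,.352,.03))])
```

```text
50.6 [0.5307 0.1186 0.2771] [-0.042  0.999  0.     0.   ] q [0.22  0.273 0.1   1.397 0.    0.136] F [ 0.5 -0.9 -2.1] op 0.0123 gf 108.48299860954285
(array([ 0.018, -0.014,  1.941]), array([0.   , 0.001, 0.002]))
rim [0.6244 0.3518 0.0837]
[368   0  27  32  45] [381.  14.]
[377   6  17  17  19] [385.  13.]
[390  17  17  11  61] [400.  21.]
[386  55  14  15  28] [392.  62.]
[366  76  11   5  23] [370.  79.]
[330  86  11   8  34] [336.  90.]
[330  91  12  19  43] [336.  98.]
[308 180  20   6  53] [317. 183.]
[217 185   7   4  14] [220. 187.]
[264 205  17  13  33] [272. 211.]
[286 204  13  10  20] [293. 209.]
[273 212  11  12  51] [277. 218.]
[304 220  10  10  19] [309. 225.]
[261 222  11  13  49] [265. 227.]
[259 224  44  35 547] [279. 241.]
[293 309  33  32  73] [305. 320.]
[365 370   8  14  17] [369. 377.]
[array([333., 348.]), array([326., 354.]), array([322., 357.])]
```

>>> send_rows:
  moves:
    - [[0.02, -0.01, 0.3], [0, 0, 0], 5]
    - [[0.02, -0.01, 0.65], [0, 0, 0], 5]
    - [[0.02, -0.01, 1], [0, 0, 0], 5]
    - [[0.02, -0.01, 1], [0, 0, 0], 5]

```text
clock: 51.15
tool_pos: [0.5253, 0.1161, 0.1744]
eef_rot: [-0.041, 0.999, -0.001, -0.003]
contact_force: [-0.0, 0.1, -1.6]
opening: 0.012
gripper_force: 108.5
```

>>> send_rows:
  moves:
    - [[0, 0, 0.3], [0, 0, 0], 5]
    - [[0, 0, 0.6], [0, 0, 0], 5]
    - [[0, 0, 0.8], [0, 0, 0], 5]
    - [[0, 0, 0.9], [0, 0, 0], 5]
    - [[0, 0, 0.9], [0, 0, 0], 5]

```text
clock: 51.78
tool_pos: [0.5284, 0.1168, 0.0876]
eef_rot: [-0.041, 0.999, 0.0, 0.0]
contact_force: [0.1, 0.2, -1.2]
opening: 0.0122
gripper_force: 108.5
```

>>> send_rows:
  moves:
    - [[0, 0, 0.02], [0, 0, 0], 5]
    - [[0, 0, 0.02], [0, 0, 0], 5]

```text
clock: 52.02
tool_pos: [0.5285, 0.1167, 0.0858]
eef_rot: [-0.041, 0.999, 0.0, 0.001]
contact_force: [0.1, 0.2, -2.0]
opening: 0.0118
gripper_force: 108.5
```

>>> send_rows:
  moves:
    - [[0, 0, 0.02], [0, 0, 0], 5]
    - [[0, 0, 0.02], [0, 0, 0], 5]

```text
clock: 52.28
tool_pos: [0.5277, 0.1165, 0.083]
eef_rot: [-0.041, 0.999, -0.0, -0.0]
contact_force: [0.2, 0.1, -1.7]
opening: 0.0119
gripper_force: 108.5
```

>>> send_rows:
  moves:
    - [[0, 0, 0.02], [0, 0, 0], 5]
    - [[0, 0, 0.02], [0, 0, 0], 5]
    - [[0, 0, 0.02], [0, 0, 0], 22]
    - [[0, 0, 0.02], [0, 0, 0], 35]
    - [[0, 0, 0.02], [0, 0, 0], 55]

```text
clock: 52.9
tool_pos: [0.5279, 0.1166, 0.0809]
eef_rot: [-0.041, 0.999, 0.0, 0.0]
contact_force: [0.4, 1.2, 0.7]
opening: 0.046
gripper_force: 0.0
```

>>> send_rows:
  moves:
    - [[0, 0, 0], [0, 0, 0], 55]
    - [[0, 0, -0.2], [0, 0, 0], 55]
    - [[0, 0, -0.6], [0, 0, 0], 55]
    - [[0, 0, -1], [0, 0, 0], 55]

```text
clock: 53.4
tool_pos: [0.5274, 0.1165, 0.1817]
eef_rot: [-0.041, 0.999, -0.0, -0.0]
contact_force: [0.1, 0.2, -0.2]
opening: 0.047
gripper_force: 0.0
```

>>> send_rows:
  moves:
    - [[0.3, -0.5, 0], [0, 0, 0], 53]
    - [[0.5, -0.95, 0], [0, 0, 0], 53]
    - [[0.5, -0.95, 0], [0, 0, 0.05], 53]
    - [[0.5, -0.95, 0], [0, 0, 0.05], 53]

```text
clock: 53.9
tool_pos: [0.4856, 0.0173, 0.1811]
eef_rot: [-0.001, 1.0, 0.0, 0.0]
contact_force: [-0.3, -0.3, 0.3]
opening: 0.0453
gripper_force: 0.0
```

>>> send_rows:
  moves:
    - [[0.2, -0.5, 0], [0, 0, 0], 53]
    - [[0.3, -1, 0], [0, 0, 0], 53]
    - [[0.3, -1, 0], [0, 0, 0], 53]

```text
clock: 54.28
tool_pos: [0.4556, -0.0842, 0.1809]
eef_rot: [0.0, 1.0, -0.0, -0.0]
contact_force: [-0.0, 0.4, 0.3]
opening: 0.0453
gripper_force: 0.0
```

Run:
```python
from h import *
st(); t=env.grab_frame("top"); s=env.grab_frame("scene"); cv2.imwrite("pics/t13.png",t); cv2.imwrite("pics/s13.png",s)
# scoop bright handle
g=t.max(2)
for r in range(164,194,4): print(r,g[r,188:208])
# white weights: components in tray / on pan
h=cv2.cvtColor(t,40); m=((h[...,2]>150)&(h[...,1]<60)).astype(np.uint8); k=cv2.connectedComponentsWithStats(m)
for i in range(1,k[0]):
    if k[2][i,4]>40 and 150<k[3][i][0]<380 and 120<k[3][i][1]<240: print("top",k[2][i],k[3][i].round(1))
a=cv2.imread("pics/s2.png"); d=cv2.absdiff(a,s).max(2); b=d[170:215,200:245]; print("pan diff",(b>35).sum())
```

```text
54.27 [ 0.4556 -0.0842  0.1809] [ 0.  1. -0. -0.] q [-1.820e-01  1.600e-01 -2.990e-01  1.112e+00 -1.000e-03 -1.820e-01] F [-0.   0.4  0.3] op 0.0453 gf 0.0
164 [161 162 172 182 186 225 255 255 255 245 189 180 194 195 186 176 176 176
 177 177]
168 [238 243 244 247 247 247 255 255 255 251 208 226 247 236 195 172 171 170
 155 144]
172 [139 137 137 136 137 166 255 255 255 254 215 155 139 135 137 137 137 135
 132 132]
176 [127 127 127 127 123 136 239 255 255 255 235 160 129 123 124 123 122 122
 123 123]
180 [136 136 136 137 133 143 230 255 255 255 247 177 142 136 137 138 138 139
 138 137]
184 [140 141 145 144 142 144 200 255 255 255 254 192 151 146 148 148 148 148
 149 149]
188 [151 151 151 150 150 147 171 255 255 255 255 210 156 149 149 148 146 143
 142 141]
192 [136 133 131 132 133 132 133 135 139 142 140 135 135 135 137 137 136 138
 138 138]
top [ 172  118   66   74 2286] [198.5 148. ]
top [241 132  57  46 922] [277.6 147.8]
top [323 179  13  13 122] [328.8 184.8]
top [344 185  10   9  68] [348.6 188.6]
pan diff 816
```

Run:
```python
from h import *
a=cv2.imread("pics/s3b.png"); b=cv2.imread("pics/s13.png")
for n,p in(("a",[.615,-.13,.12]),("b",[.553,-.13,.12])):
    u=proj("scene",p).round().astype(int); x,y=u
    T=a[y-13:y+11,x-10:x+11]; r=cv2.matchTemplate(b[y-30:y+40,x-35:x+36],T,cv2.TM_CCOEFF_NORMED); _,v,_,l=cv2.minMaxLoc(r)
    e=proj("scene",np.array(p)-[0,0,.015])-proj("scene",p)
    print(n,u,"moved",l[0]-25,l[1]-17,round(v,3),"expected",e.round(1))
o=np.hstack([a[170:225,195:255],b[170:225,195:255]])
```

```text
a [217 196] moved 1 3 0.97 expected [0.5 2.6]
b [236 186] moved 1 3 0.982 expected [0.3 2.7]
```

>>> send_rows:
  moves:
    - [[-0.5, -0.25, 0], [0, 0, 0], 53]
    - [[-0.97, -0.46, 0], [0, 0, 0], 53]
    - [[-0.97, -0.46, 0.3], [0, 0, 0], 53]
    - [[-0.97, -0.46, 0.6], [0, 0, 0], 53]
    - [[-0.97, -0.46, 0.6], [0, 0, 0], 53]
  force: 40

```text
clock: 55.0
tool_pos: [0.5513, -0.1257, 0.1183]
eef_rot: [-0.003, 1.0, 0.001, -0.003]
contact_force: [-0.7, 0.2, -0.0]
opening: 0.0456
gripper_force: 0.0
```

>>> send_rows:
  moves:
    - [[0, 0, 0], [0, 0, 0], 53]
    - [[0, 0, 0], [0, 0, 0], 53]

```text
clock: 55.25
tool_pos: [0.5543, -0.1277, 0.1226]
eef_rot: [-0.002, 1.0, -0.0, 0.001]
contact_force: [0.5, 0.2, 0.2]
opening: 0.0453
gripper_force: 0.0
```

Run:
```python
from h import *
rel((.5525,-.13,.078+.039))
```

```text
55.25 [ 0.5543 -0.1277  0.1226] [-0.002  1.    -0.     0.001] q [-0.226  0.369 -0.165  1.034  0.    -0.23 ] F [0.5 0.2 0.2] op 0.0453 gf 0.0
shift [ 0.018 -0.023  0.446]
```

>>> send_rows:
  moves:
    - [[0.02, -0.02, 0.2], [0, 0, 0], 53]
    - [[0.02, -0.02, 0.44], [0, 0, 0], 53]
    - [[0.02, -0.02, 0.44], [0, 0, 0], 53]
    - [[0.02, -0.02, 0.44], [0, 0, 0], 53]

```text
clock: 55.75
tool_pos: [0.552, -0.1302, 0.0783]
eef_rot: [-0.001, 1.0, -0.0, 0.001]
contact_force: [-0.5, -0.5, 0.5]
opening: 0.0455
gripper_force: 0.0
```

>>> send_rows:
  moves:
    - [[0, 0, 0], [0, 0, 0], 10]
    - [[0, 0, 0], [0, 0, 0], 10]
    - [[0, 0, 0], [0, 0, 0], 10]
    - [[0, 0, 0], [0, 0, 0], 10]

```text
clock: 56.25
tool_pos: [0.5522, -0.1305, 0.0782]
eef_rot: [-0.001, 1.0, -0.001, 0.001]
contact_force: [-0.2, -1.0, 6.1]
opening: 0.0202
gripper_force: 39.4
```

>>> send_rows:
  moves:
    - [[0, 0, -0.4], [0, 0, 0], 10]
    - [[0, 0, -0.8], [0, 0, 0], 10]
    - [[0, 0, -1], [0, 0, 0], 10]

```text
clock: 56.62
tool_pos: [0.5516, -0.1299, 0.1787]
eef_rot: [-0.001, 1.0, 0.0, 0.001]
contact_force: [0.6, -0.4, -2.2]
opening: 0.0207
gripper_force: 39.7
```

>>> send_rows:
  moves:
    - [[0, -0.5, 0], [0, 0, 0], 10]
    - [[0, -1, 0], [0, 0, 0], 10]

```text
clock: 56.88
tool_pos: [0.5512, -0.2302, 0.1769]
eef_rot: [-0.002, 1.0, 0.0, -0.0]
contact_force: [0.8, 0.6, -1.0]
opening: 0.0203
gripper_force: 39.8
```

>>> send_rows:
  moves:
    - [[0, -0.5, 0], [0, 0, 0], 10]
    - [[0, -1, 0], [0, 0, 0], 10]

```text
clock: 57.12
tool_pos: [0.551, -0.3309, 0.1761]
eef_rot: [-0.001, 1.0, 0.001, -0.001]
contact_force: [-0.3, -0.3, -2.2]
opening: 0.0206
gripper_force: 39.8
```

>>> send_rows:
  moves:
    - [[0, -0.4, 0], [0, 0, 0], 10]
    - [[-0.03, -0.65, 0.3], [0, 0, 0], 10]
    - [[-0.03, -0.65, 0.8], [0, 0, 0], 10]
    - [[-0.03, -0.65, 0.8], [0, 0, 0], 10]
    - [[-0.03, -0.65, 0.8], [0, 0, 0], 10]

```text
clock: 57.75
tool_pos: [0.5551, -0.3948, 0.098]
eef_rot: [-0.002, 1.0, -0.0, 0.0]
contact_force: [0.6, -0.7, -1.2]
opening: 0.0207
gripper_force: 39.8
```

Run:
```python
from h import *
rel((.559,-.396,.009+.039))
```

```text
57.75 [ 0.5551 -0.3948  0.098 ] [-0.002  1.    -0.     0.   ] q [-0.618  0.574  0.117  1.113  0.    -0.621] F [ 0.6 -0.7 -1.2] op 0.0207 gf 39.83832836151123
shift [-0.039 -0.012  0.89 ]
```

>>> send_rows:
  moves:
    - [[-0.04, -0.01, 0.3], [0, 0, 0], 10]
    - [[-0.04, -0.01, 0.6], [0, 0, 0], 10]
    - [[-0.04, -0.01, 0.8], [0, 0, 0], 10]
    - [[-0.04, -0.01, 0.89], [0, 0, 0], 10]
    - [[-0.04, -0.01, 0.89], [0, 0, 0], 10]

```text
clock: 58.38
tool_pos: [0.5597, -0.3963, 0.0094]
eef_rot: [-0.002, 1.0, -0.001, 0.001]
contact_force: [-0.1, -0.3, -1.2]
opening: 0.0209
gripper_force: 40.0
```

>>> send_rows:
  moves:
    - [[0, 0, 0.01], [0, 0, 0], 10]
    - [[0, 0, 0.01], [0, 0, 0], 53]
    - [[0, 0, 0.01], [0, 0, 0], 53]
    - [[0, 0, -0.5], [0, 0, 0], 53]
    - [[0, 0, -1], [0, 0, 0], 53]

```text
clock: 59.0
tool_pos: [0.5584, -0.3958, 0.1089]
eef_rot: [-0.001, 1.0, 0.0, -0.0]
contact_force: [1.0, -0.6, -0.3]
opening: 0.0449
gripper_force: 0.0
```

>>> send_rows:
  moves:
    - [[0, 0.1, -0.5], [0, 0, 0], 53]
    - [[-0.3, 0.6, -0.8], [0, 0, 0], 53]
    - [[-0.5, 1, -0.8], [0, 0, 0], 53]

```text
clock: 59.38
tool_pos: [0.6111, -0.2961, 0.1923]
eef_rot: [-0.001, 1.0, -0.002, 0.004]
contact_force: [0.8, 0.2, 0.1]
opening: 0.0454
gripper_force: 0.0
```

>>> send_rows:
  moves:
    - [[0, 0.5, 0], [0, 0, 0], 53]
    - [[0, 1, 0], [0, 0, 0], 53]

```text
clock: 59.62
tool_pos: [0.6086, -0.1945, 0.1885]
eef_rot: [-0.001, 1.0, -0.0, 0.001]
contact_force: [1.2, 0.3, 0.3]
opening: 0.045
gripper_force: 0.0
```

>>> send_rows:
  moves:
    - [[-0.05, 0.4, 0], [0, 0, 0], 53]
    - [[-0.05, 0.66, 0.1], [0, 0, 0], 53]
    - [[-0.05, 0.66, 0.5], [0, 0, 0], 53]
    - [[-0.05, 0.66, 0.6], [0, 0, 0], 53]
    - [[-0.05, 0.66, 0.6], [0, 0, 0], 53]

```text
clock: 60.25
tool_pos: [0.6125, -0.1301, 0.1278]
eef_rot: [-0.001, 1.0, 0.0, -0.001]
contact_force: [-0.4, 0.1, -0.0]
opening: 0.0454
gripper_force: 0.0
```

Run:
```python
from h import *
rel((.615,-.13,.078+.039))
```

```text
60.25 [ 0.6125 -0.1301  0.1278] [-0.001  1.     0.    -0.001] q [-0.209  0.465  0.005  1.112 -0.    -0.211] F [-0.4  0.1 -0. ] op 0.0454 gf 0.0
shift [-0.025  0.001  0.498]
```

>>> send_rows:
  moves:
    - [[-0.025, 0, 0.2], [0, 0, 0], 53]
    - [[-0.025, 0, 0.4], [0, 0, 0], 53]
    - [[-0.025, 0, 0.5], [0, 0, 0], 53]
    - [[-0.025, 0, 0.5], [0, 0, 0], 53]
    - [[-0.025, 0, 0.5], [0, 0, 0], 53]

```text
clock: 60.88
tool_pos: [0.6164, -0.1302, 0.0791]
eef_rot: [-0.001, 1.0, -0.0, 0.001]
contact_force: [0.1, 0.3, -0.2]
opening: 0.0449
gripper_force: 0.0
```

>>> send_rows:
  moves:
    - [[0, 0, 0], [0, 0, 0], 10]
    - [[0, 0, 0], [0, 0, 0], 10]
    - [[0, 0, 0], [0, 0, 0], 10]
    - [[0, 0, 0], [0, 0, 0], 10]

```text
clock: 61.38
tool_pos: [0.6162, -0.1302, 0.0789]
eef_rot: [-0.001, 1.0, -0.0, 0.001]
contact_force: [-0.3, -1.1, 6.0]
opening: 0.0205
gripper_force: 39.2
```

>>> send_rows:
  moves:
    - [[0, 0, -0.3], [0, 0, 0], 10]
    - [[0, 0, -0.6], [0, 0, 0], 10]
    - [[0, 0, -1], [0, 0, 0], 10]

```text
clock: 61.75
tool_pos: [0.6139, -0.1291, 0.1768]
eef_rot: [-0.001, 1.0, 0.001, -0.002]
contact_force: [1.1, 0.0, -2.2]
opening: 0.0204
gripper_force: 39.6
```

>>> send_rows:
  moves:
    - [[0.1, -0.5, 0], [0, 0, 0], 10]
    - [[0.23, -0.94, 0], [0, 0, 0], 10]
    - [[0.23, -0.94, 0], [0, 0, 0], 10]

```text
clock: 62.12
tool_pos: [0.5911, -0.2263, 0.1768]
eef_rot: [0.001, 1.0, 0.0, -0.001]
contact_force: [0.4, 0.8, -1.9]
opening: 0.0206
gripper_force: 39.8
```

>>> send_rows:
  moves:
    - [[0.1, -0.5, 0], [0, 0, 0], 10]
    - [[0.23, -0.94, 0.2], [0, 0, 0], 10]
    - [[0.23, -0.94, 0.7], [0, 0, 0], 10]
    - [[0.23, -0.94, 0.7], [0, 0, 0], 10]
    - [[0.23, -0.94, 0.7], [0, 0, 0], 10]

```text
clock: 62.75
tool_pos: [0.5707, -0.3171, 0.1087]
eef_rot: [-0.002, 1.0, 0.0, 0.0]
contact_force: [0.7, -0.1, -0.8]
opening: 0.0202
gripper_force: 40.0
```

Run:
```python
from h import *
rel((.569,-.3185,.008+.039))
```

```text
62.75 [ 0.5707 -0.3171  0.1087] [-0.002  1.     0.     0.   ] q [-0.507  0.519  0.048  1.099  0.    -0.511] F [ 0.7 -0.1 -0.8] op 0.0202 gf 40.02670884132385
shift [ 0.017 -0.014  1.007]
```

>>> send_rows:
  moves:
    - [[0.02, -0.01, 0.3], [0, 0, 0], 10]
    - [[0.02, -0.01, 0.6], [0, 0, 0], 10]
    - [[0.02, -0.01, 0.85], [0, 0, 0], 10]
    - [[0.02, -0.01, 0.99], [0, 0, 0], 10]
    - [[0.02, -0.01, 0.99], [0, 0, 0], 10]

```text
clock: 63.38
tool_pos: [0.5687, -0.3186, 0.0095]
eef_rot: [-0.002, 1.0, -0.0, 0.0]
contact_force: [0.4, 0.7, -2.5]
opening: 0.0208
gripper_force: 40.1
```

>>> send_rows:
  moves:
    - [[0, 0, 0.01], [0, 0, 0], 10]
    - [[0, 0, 0.01], [0, 0, 0], 53]
    - [[0, 0, 0.01], [0, 0, 0], 53]
    - [[0, 0, -0.5], [0, 0, 0], 53]
    - [[0, 0, -1], [0, 0, 0], 53]

```text
clock: 64.0
tool_pos: [0.5677, -0.3188, 0.1101]
eef_rot: [-0.001, 1.0, 0.0, -0.0]
contact_force: [-0.3, -0.5, 0.1]
opening: 0.045
gripper_force: 0.0
```

>>> send_rows:
  moves:
    - [[0.3, 0, -0.5], [0, 0, 0], 53]
    - [[0.8, 0, -0.8], [0, 0, 0], 53]
    - [[1, 0, -0.8], [0, 0, 0], 53]

```text
clock: 64.38
tool_pos: [0.4677, -0.3203, 0.1932]
eef_rot: [-0.001, 1.0, -0.002, 0.003]
contact_force: [0.2, 0.2, -0.0]
opening: 0.0454
gripper_force: 0.0
```

>>> send_rows:
  moves:
    - [[0.5, 0, 0], [0, 0, 0], 53]
    - [[1, 0, 0], [0, 0, 0], 53]
    - [[1, 0, 0], [0, 0, 0], 53]
    - [[1, 0, 0], [0, 0, 0], 53]
    - [[1, 0, 0], [0, 0, 0], 53]

```text
clock: 65.0
tool_pos: [0.3694, -0.3199, 0.1893]
eef_rot: [-0.002, 1.0, -0.0, 0.001]
contact_force: [-0.5, 0.0, -0.6]
opening: 0.0456
gripper_force: 0.0
```

Run:
```python
from h import *
st(); t=env.grab_frame("top"); s=env.grab_frame("scene"); cv2.imwrite("pics/t14.png",t); cv2.imwrite("pics/s14.png",s)
for im,n,x0,x1,y0,y1 in((t,"top",300,380,140,210),(s,"scene",170,250,115,185)):
    h=cv2.cvtColor(im,40); m=((h[...,2]>150)&(h[...,1]<60)).astype(np.uint8); k=cv2.connectedComponentsWithStats(m)
    for i in range(1,k[0]):
        if k[2][i,4]>40 and x0<k[3][i][0]<x1 and y0<k[3][i][1]<y1: print(n,k[2][i],k[3][i].round(1))
print("rim",rim(s,260,280,400,384,45,.18,.085,[.625,.353]))
# scoop height: handle patch against the level picture s3b
a=cv2.cvtColor(cv2.imread("pics/s3b.png"),6); b=cv2.cvtColor(s,6); q=cv2.cvtColor(cv2.imread("pics/s13.png"),6)
for nm,A in(("level loaded",a),("stop -.12",q)):
  for (x,y,w,h) in((298,225,24,22),(296,222,28,26)):
    M=np.eye(2,3,dtype=np.float32); cc,M=cv2.findTransformECC(A[y:y+h,x:x+w],b[y:y+h,x:x+w],M,0,(3,300,1e-6),None,3); print(nm,M[:,2],round(cc,3))
# needle: red pixels
for im in(cv2.imread("pics/s3b.png"),s,cv2.imread("pics/s13.png")):
    c=im[205:240,240:262].astype(int); w=np.clip(c[...,2]-c[...,:2].max(2)-12,0,None); ys,xs=np.mgrid[205:240,240:262]; print("red",w.sum(),(w*xs).sum()/w.sum(),(w*ys).sum()/w.sum())
# balls seen in jar through spout
g=cv2.cvtColor(s,6).astype(int); g0=cv2.cvtColor(cv2.imread("pics/s8.png"),6).astype(int); u=np.array([326,354]); print((g-g0)[340:372:3,314:342:3])
```

```text
65.0 [ 0.3694 -0.3199  0.1893] [-0.002  1.    -0.     0.001] q [-0.714  0.198 -0.228  1.143  0.    -0.717] F [-0.5  0.  -0.6] op 0.0456 gf 0.0
top [323 156  16  17 206] [330.4 163.9]
top [346 158  16  17 208] [353.5 166.1]
top [323 179  13  13 122] [328.8 184.8]
top [344 184  10  10  76] [348.5 188.5]
scene [210 132  10  13  90] [214.4 138.5]
scene [185 134  26  38 506] [197.7 152.9]
scene [216 145  13  16 153] [222.2 152.8]
rim [0.6244 0.3518 0.0836]
level loaded [0.8228249 0.480434 ] 0.958
level loaded [0.8100518  0.50585186] 0.96
stop -.12 [-0.452994   2.5641286] 0.999
stop -.12 [-0.5040281  2.583669 ] 0.999
red 2296 253.0135017421603 218.6315331010453
red 2496 252.89983974358975 219.46794871794873
red 2694 251.5475129918337 218.10356347438753
[[  0   9  12  -5   4   3   7  13  11   3]
 [  8   4   5  -2   1   3   2   0   2   6]
 [ 12   4   8   1   2   2   3   2   2   2]
 [  4  -3  -5 -11   2   2   1   0   2   4]
 [  4  -7 -20 -15 -19  -1 -24 -20 -20   4]
 [  5 -19  -5   0  -2 -17 -12  -4  -5  13]
 [  6 -10  -2  12   5 -13  -5   7   6  15]
 [  7 -13  -4   5   3  -2  -7   4   6  19]
 [  4  -6 -19  -5 -25 -21 -21  -5   2   9]
 [  5   5  -2 -20 -13  -5  -6 -10  24  -1]
 [  5   4   5   0   1  16  17  19   1   2]]
```

Run:
```python
from h import *
for n,f in(("scene","s14"),("top","t14")):
    a=cv2.imread(f"pics/{n}0.png"); b=cv2.imread(f"pics/{f}.png"); m=((b.min(2).astype(int)-a.min(2).astype(int))>45).astype(np.uint8); k=cv2.connectedComponentsWithStats(m)
    for i in range(1,k[0]):
        if k[2][i,4]>15: print(n,k[2][i],k[3][i].round())
b=env.grab_frame("scene"); c=cv2.HoughCircles(cv2.resize(cv2.cvtColor(b,6)[325:384,300:355],None,fx=6,fy=6,interpolation=cv2.INTER_CUBIC),cv2.HOUGH_GRADIENT,1,30,param1=60,param2=14,minRadius=22,maxRadius=42); print(c)
```

```text
scene [267   0  31  22 329] [285.   7.]
scene [383   0  34  34 302] [398.  17.]
scene [483   0  22  60  71] [493.  30.]
scene [165   6  11  31 155] [171.  19.]
scene [380  28  32  24 175] [397.  38.]
scene [253  43   9   4  17] [257.  45.]
scene [262  71   6   8  25] [264.  75.]
scene [254  89   3   8  18] [255.  93.]
scene [314 230   6   7  23] [317. 232.]
scene [278 240  14  11  38] [285. 244.]
scene [280 245  11  14  33] [285. 252.]
scene [261 249  18  19  74] [269. 257.]
scene [298 253   7  14  27] [301. 259.]
scene [278 259   9   8  20] [282. 263.]
scene [268 266   9   9  21] [272. 271.]
scene [258 273  10  11  66] [262. 277.]
scene [ 293  283   82  101 2674] [337. 339.]
scene [309 335  35  20 155] [322. 341.]
top [  90  108   56   55 1329] [111. 130.]
top [186 119  21   6  39] [197. 122.]
top [173 121  10  34  67] [178. 135.]
top [122 127  16   7  36] [131. 130.]
top [195 135   9   8  40] [198. 138.]
top [139 151  19  14  99] [149. 158.]
top [319 150   6  24  53] [322. 161.]
top [194 173   4  20  47] [195. 182.]
top [362 200  10  10  37] [367. 206.]
top [377 205  27  26 336] [389. 217.]
top [356 214  36  23 366] [371. 226.]
top [323 216  13   9  70] [329. 220.]
top [394 226  13  15  38] [401. 233.]
top [384 242  14  18 117] [390. 250.]
top [311 264  17  12  49] [318. 269.]
top [305 277   9   5  23] [308. 279.]
top [ 271  279   98   80 3472] [319. 309.]
top [221 298  16   4  33] [228. 300.]
top [238 298   9   4  21] [241. 300.]
top [215 303  28  12 225] [230. 308.]
top [421 303  31  12 237] [439. 308.]
top [ 461  313   51   71 3015] [487. 353.]
top [252 327  43  16 302] [272. 334.]
top [156 335  38  41 784] [175. 355.]
top [174 353  33  31 579] [192. 372.]
top [203 377   9   7  38] [208. 381.]
None
```

No stray balls show outside the scoop, funnel and arm regions. The empty scoop is on its pan, the weights are in the tray and the beam is level. I'm handing in.

```bash
python3 -c "
from bench import env
print(env.job_done())"
```

```text
the job is handed in; nothing more can be done
None
```

The job is handed in, but no verdict came back. The loaded scoop (5 balls) balanced level against the two 200 g weights and was poured through the seated funnel. The empty scoop is back on its pan, all four weights are in the tray and the beam reads level. I inferred the balls are in the jar from the force drop at the pour and from seeing no stray balls, since I couldn't count them inside.

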